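# Put the marker away in the pen box and draw its lid shut

### The job

Put the loose chalk pen away: lay it in the open front bay of the wooden pen box and let go, then draw the box's thin lid fully shut over it. The lid has no handle, so press on it gently with the fingertips and draw it along; do not press it hard. Leave the salt shaker and pepper mill where they stand.

Things in the scene. Friction and masses are not known exactly. Their poses are not given: they have to be found in the camera images.
- pen_box: Two-bay box of light wood, fixed to the table (it does not shift), 188 (its x) x 180 (its y) x 56 mm high, open on top; origin at the centre of its underside, x axis pointing away from the robot, yaw within 0.2 rad. Walls 8 mm thick, 56 mm high; floor 5 mm. A divider 30 mm high at its x = 0 parts front bay and rear bay. In the rear bay, under the lid, lies a black pen, part of the box.
- lid (a joint): Travel of the lid toward the robot, in m along the box's -x: 0 = fully back over the rear bay, 0.086 = shut against the front wall. Starts at 0 to 0.005. Heavy to start: draw it slowly (about 0.03 m/s), with a pull of about 3 to 4 N; it stays where it is left. Fingertips drag it by friction alone, with a pull of about half the press: 8 to 14 N of press serves; over 20 N on the lid breaks it.
- lid_mid (a point): Nominal centre of the lid's top: 40 mm above the box's underside when back, 37 when shut (the grooves fall 3 mm along the travel; the lid stays level); box x +42.5 mm (back) to -43.5 (shut), y 0. Lid: bare plywood panel 86 (x) x 162 (y) x 5 mm. Its runners are shimmed: the REAL top lies 0 to 12 mm above this point, a different amount each time, not measured: find it by touch. It yields 1 mm per 10 N.
- chalk_pen: Round white marker with a blue cap, 135 mm long (its y axis), 17 mm wide, 16 mm high, lying flat on the table left of the box, pointing roughly away from the robot; the origin is the middle of its underside. Loose.
- salt_shaker: Glass salt shaker with a metal top, diameter 44 mm, 90 mm high, behind the pen; origin at the centre of its foot. Leave it.
- pepper_mill: Turned wooden pepper mill, diameter 58 mm, 150 mm high, behind the pen; origin at the centre of its foot. Leave it.
- front_bay (a point): Centre of the floor of the box's front bay, at box x -44.5, y 0, z 5 mm; axes as the box's. The bay is 83 mm (x) by 164 mm (y), open above at the start, 51 mm deep below the rims; a lip 3 mm thick along each side wall's top edge reaches inward to 76.5 mm from the middle (y) and covers the lid's side edges.

How it is judged (in metres and radians):
On the way:
1. the chalk pen lies in the front bay, let go, while the lid is still back (x of chalk_pen in the frame of pen_box between -0.088 and -0.002 m and y of chalk_pen in the frame of pen_box between -0.08 and 0.08 m and z of chalk_pen in the frame of pen_box below 0.024 m and contact force between the fingers and chalk_pen below 0.1 N and value of joint lid below 0.03 m), for 0.2 s.
At the end, for the whole second after the job is handed in: The lid is shut to within 3 mm of its front stop and at rest, and the chalk pen lies at rest in the front bay under it (value of joint lid above 0.083 m and velocity of joint lid between -0.005 and 0.005 m/s and y of chalk_pen in the frame of pen_box between -0.08 and 0.08 m and x of chalk_pen in the frame of pen_box between -0.088 and -0.002 m and z of chalk_pen in the frame of pen_box below 0.024 m and linear speed of chalk_pen below 0.02 m/s); the robot touches nothing.
It fails at once if the lid pressed or pushed with more than 20 N (contact force between anything else and lid above 20 N).
It fails at once if salt shaker or pepper mill shifted more than 20 mm (distance of any of salt_shaker, pepper_mill from where it was at the start of the episode above 0.02 m).
It also fails if it takes over 70 s, if anything falls off the work surface, if the arm or the gripper's body presses on something with over 40 N, if the wrist force passes 120 N, or if a joint passes its speed limit or range.

### The arm

A 6-joint arm with a two-finger parallel gripper is mounted at the origin on a cart in front of the work surface, level with it; the furniture and walls round the work are solid. World frame = base frame: x ahead of the robot, y to its left, z up, the work surface at z = 0. Lengths are in mm, angles in rad, forces in N, time in s.
With the tool pointing down it reaches from about 275 to 750 mm from the base axis. Payload 10.2 kg.
Tool frame: the origin (TCP) lies at the very end of the fingers, on their centre line; the grasp point (between the pads) lies 19 mm behind it; z points along the fingers, y is the direction in which the jaws open and shut (so a half turn about z gives the same grasp; the last joint's range is limited). The gripper opens to 85 mm and grips with 20 to 120 N. Pads are 22 mm wide; open, the fingers measure 114 mm over their backs; the gripper's body (76 mm by 85 mm) begins 54 mm behind the grasp point. The pads swing forward as they close: fully open they stand 13 mm farther back than shut.
Start: joints at [-0.223, 0.313, 1.498, -0, 1.331, -0.223], TCP at [525.006, -0.013, 208.694] pointing down, gripper open.
Joint ranges: [-2.94, 2.94], [-0.97, 2.17], [0.19, 2.56], [-1.23, 4.37], [0.02, 3.11], [-2.88, 2.88]. Speed limits (rad/s): [2.39, 2.39, 3.01, 3.14, 3.14, 3.14].

### API

Orientations are given as a unit quaternion [w, x, y, z].
In Python, from rig import ctrl, eyes, order gives the robot as it stands.
- The arm moves only by the tool move_arm, never from a script. Its argument "deltas" is a list of rows, each a list of 6 numbers: the shift along the tool's x, y, z in cm, then the turn, a rotation vector about the tool's x, y, z in degrees. A call has exactly 10 rows; each row shifts and turns the commanded pose from where the row before left it, along the tool's axes as they then stand; what a row does not reach is not made up. A row lasts 1/10 s, in which the tool goes at most 50 mm and 8.59 degrees, less where a joint would pass 70% of its speed; a pose out of reach is approached as far as the arm can. A call is refused whole if a number of a shift passes 5 or a number of a turn 8.59, either way. A call with a gripper value outside its range is refused whole. "grip" is the finger opening in cm, from 0 to 8.54, set as the call begins (left out, the last holds). The fingers move at their own pace and stop on an object; "newtons" is the grip in N (left out, the last holds). Time passes only in rows, so rows that do not move let the fingers close, or fill a call up. It gives the time, the measured TCP pose, the force and the opening at its end, in the units of the state.
- ctrl.sense(): the state, without advancing time (a new reading comes with each control period).
- eyes.capture(name): name is "scene" or "side" or "wrist"; returns the picture (480x640x3 uint8, blue, green, red); there is no depth.
- eyes.camera_params(name): a dict with "K" (3x3 intrinsics, pixels), "camera_from_world" (4x4, takes a point from world to camera coordinates). Camera axes: x right, y down, z forward; pixel columns grow to the right and rows downward; lengths in mm; the calibration is good to about 2 mm. A picture is of the moment at which its call begins: read the wrist's pose just before it. camera_params takes no time and is no camera call; for the wrist camera it gives the pose at the moment of the call.
- order.finish_job(): hands the job in, once; it reports no verdict.
The state is a dict: "time_s": time; "joints": joint angles; "dq": joint speeds; "tau": joint torques, N m; "eef_pos": TCP position; "ee_rot": TCP orientation; "force": force on the tool from outside, world axes, zero at the start; "wrist_torque": the same for the moment, N m; "grip_width": opening from 0.0 (shut) to 1.0 (fully open).
Only numpy, scipy, OpenCV 4.12 (cv2) and the standard library are available. Lean on these libraries where they do the work, as an engineer would, in place of code of your own. Each camera call takes 0.05 s, during which the arm holds its last target.

## Working session

There is one attempt and no reset: what is moved stays moved. The work goes in short steps, Python scripts to look and compute and a tool call to move; the robot and the scene stay as the last step left them, time stands still between calls to the robot, and variables do not carry over. Pictures are saved under pics/ and viewed, and the job is handed in when it is done.

Besides the shell and the picture viewer there is one more tool, called after ">>>" by a JSON object that holds its "op" and its "data", one argument or row to a line. move_arm: Moves the arm, as the interface text tells. Its arguments: {"type":"object","properties":{"deltas":{"type":"array"},"grip":{"type":"number"},"newtons":{"type":"number"}},"required":["deltas"]}

```bash
mkdir -p pics; ls
python3 - <<'E'
from rig import ctrl, eyes, order
import cv2,numpy as np
print(ctrl.sense())
for n in ["scene","side","wrist"]:
    p=eyes.camera_params(n); print(n,np.round(p["K"],1).tolist(),np.round(p["camera_from_world"],3).tolist())
    cv2.imwrite(f"pics/{n}0.png",eyes.capture(n))
E
```

```text
pics
{'time_s': 0.0, 'joints': array([-2.23421292e-01,  3.13457124e-01,  1.49845833e+00, -2.99656122e-05,
        1.33099909e+00, -2.23392527e-01]), 'dq': array([-0.00297528,  0.0022862 , -0.00103222,  0.00042889, -0.00131324,
        0.00054544]), 'tau': array([-5.78409599e-04, -4.12261176e+01, -2.59742296e+01, -3.58453699e-04,
        4.11797926e-03, -1.23038126e-05]), 'eef_pos': array([5.24704491e+02, 3.55044548e-02, 2.08123455e+02]), 'ee_rot': array([-5.51535828e-04,  7.07114273e-01,  7.07098980e-01, -3.64513632e-04]), 'force': array([-0.20881989,  0.05081069, -0.15741943]), 'wrist_torque': array([-0.03720617, -0.0456225 ,  0.04620953]), 'grip_width': 1.0021302247258967}
scene [[575.7, 0.0, 314.9], [0.0, 575.7, 233.6], [0.0, 0.0, 1.0]] [[0.479, -0.878, -0.003, -171.118], [-0.446, -0.24, -0.862, 380.272], [0.756, 0.414, -0.507, 287.866], [0.0, 0.0, 0.0, 1.0]]
side [[609.7, 0.0, 310.2], [0.0, 609.7, 241.5], [0.0, 0.0, 1.0]] [[-1.0, -0.016, 0.004, 682.512], [-0.013, 0.585, -0.811, -33.81], [0.011, -0.811, -0.585, 1150.601], [0.0, 0.0, 0.0, 1.0]]
wrist [[334.9, 0.0, 318.3], [0.0, 334.9, 243.6], [0.0, 0.0, 1.0]] [[1.0, 0.0, -0.001, -524.62], [0.0, -0.957, 0.292, -37.876], [-0.001, -0.292, -0.957, 380.252], [0.0, 0.0, 0.0, 1.0]]
```

View images.

View pics/scene0.png

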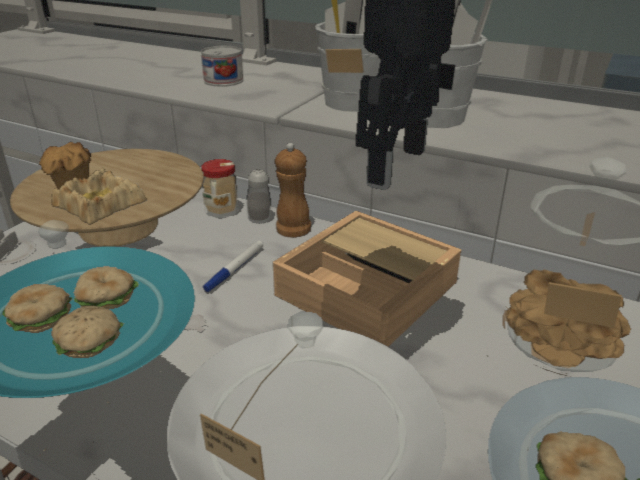

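View pics/side0.png

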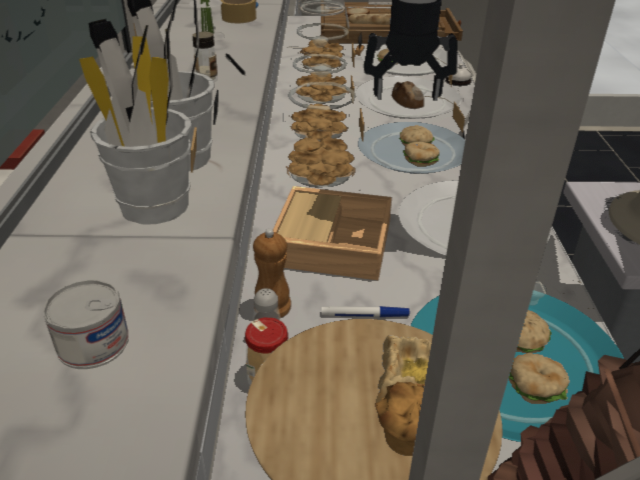

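View pics/wrist0.png

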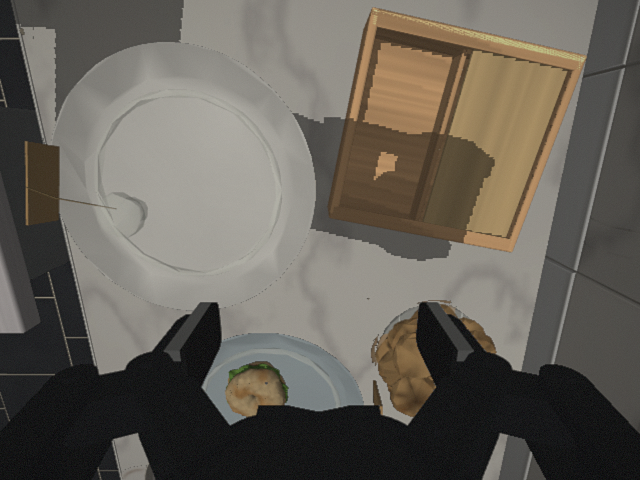

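Scene view: pen from about (207,288) to (262,244), mill foot at (292,232), salt foot (259,217), box with top corners near (274,262), (357,214), (461,247), (388,320). In the wrist view, box top corners are near (374,10), (583,58), (513,250), (331,215). Next, rough positions.

```bash
cat > h.py <<'E'
from rig import ctrl, eyes, order
import cv2,numpy as np
def params(n):
    p=eyes.camera_params(n); return np.array(p["K"]),np.array(p["camera_from_world"])
def ray(P,uv):
    K,T=P; d=np.linalg.inv(K)@[uv[0],uv[1],1]; R=T[:3,:3]; c=-R.T@T[:3,3]; d=R.T@d
    return c,d/np.linalg.norm(d)
def plane(P,uv,z):
    c,d=ray(P,uv); return c+d*(z-c[2])/d[2]
def tri(obs):
    A=np.zeros((3,3));b=np.zeros(3);L=[]
    for P,uv in obs:
        c,d=ray(P,uv);M=np.eye(3)-np.outer(d,d);A+=M;b+=M@c;L.append((M,c))
    x=np.linalg.solve(A,b); return x,[float(np.linalg.norm(M@(x-c))) for M,c in L]
def proj(P,X):
    K,T=P; q=K@(T[:3,:3]@np.array(X)+T[:3,3]); return q[:2]/q[2]
def yaw(): 
    w,x,y,z=ctrl.sense()["ee_rot"]; from scipy.spatial.transform import Rotation as R
    return R.from_quat([x,y,z,w]).as_matrix()
E
python3 - <<'E'
from h import *
np.set_printoptions(precision=1,suppress=True)
S=params("scene");D=params("side");W=params("wrist")
print("pen scene",plane(S,(207,288),8),plane(S,(262,244),8))
print("pen side",plane(D,(408,312),8),plane(D,(322,311),8))
print("mill",plane(S,(292,232),0),plane(D,(275,312),0)); print("salt",plane(S,(259,218),0),plane(D,(267,325),0))
print("mill top tri",tri([(S,(290,147)),(D,(270,235))]))
print("salt top tri",tri([(S,(259,173)),(D,(266,293))]))
c=[plane(W,q,56) for q in [(374,10),(583,58),(513,250),(331,215)]]
for q in c: print(q)
print("mean",np.mean(c,0),np.linalg.norm(c[0]-c[1]),np.linalg.norm(c[1]-c[2]))
print("scene",[plane(S,q,56) for q in [(274,262), (357,214), (461,247), (388,320)]])
print("jar",plane(S,(220,213),0))
E
```

```text
pen scene [528.1 262.1   8. ] [661.3 259.1   8. ]
pen side [528.1 265.5   8. ] [660.2 265.9   8. ]
mill [726.8 244.    0. ] [733.  260.9   0. ]
salt [740.9 317.5   0. ] [743.3 290.1   0. ]
mill top tri (array([737.5, 251.4, 141.2]), [1.6313024093753703, 1.6313024093752793])
salt top tri (array([740.5, 312.8,  84.1]), [0.9132705426204963, 0.9132705426205023])
[570.4 177.8  56. ]
[749.7 142.6  56. ]
[719.4 -29.1  56. ]
[537.    6.5  56. ]
mean [644.1  74.4  56. ] 182.78943958076877 174.31675169706332
scene [array([565.9, 175. ,  56. ]), array([738.2, 134.8,  56. ]), array([719.7, -31.1,  56. ]), array([525.5,  -3.3,  56. ])]
jar [723.9 386.9   0. ]
```

>>> {"op": "move_arm", "data": {
  "deltas": [
    [2.6, 0.6, 0.3, 0, 0, 0],
    [2.6, 0.6, 0.3, 0, 0, 0],
    [2.6, 0.6, 0.3, 0, 0, 0],
    [2.6, 0.6, 0.3, 0, 0, 0],
    [2.6, 0.6, 0.3, 0, 0, 0],
    [2.6, 0.6, 0.3, 0, 0, 0],
    [2.6, 0.6, 0.3, 0, 0, 0],
    [2.6, 0.6, 0.3, 0, 0, 0],
    [2.6, 0.6, 0.3, 0, 0, 0],
    [2.6, 0.6, 0.3, 0, 0, 0]
  ],
  "grip": 8.0
}}

```text
time_s: 1.15
eef_pos: [585.0, 261.1, 178.2]
ee_rot: [-0.0, 0.707, 0.707, -0.0]
force: [0.8, 0.5, 0.6]
grip_width: 0.936
```

>>> {"op": "move_arm", "data": {
  "deltas": [
    [0, 0, 0, 0, 0, -8.5],
    [0, 0, 0, 0, 0, -8.5],
    [0, 0, 0, 0, 0, -8.5],
    [0, 0, 0, 0, 0, -8.5],
    [0, 0, 0, 0, 0, -8.5],
    [0, 0, 0, 0, 0, -8.5],
    [0, 0, 0, 0, 0, -8.5],
    [0, 0, 0, 0, 0, -8.5],
    [0, 0, 0, 0, 0, -8.5],
    [0, 0, 0, 0, 0, -8.5]
  ]
}}

```text
time_s: 2.15
eef_pos: [584.9, 260.0, 178.3]
ee_rot: [-0.0, 0.041, 0.999, -0.0]
force: [-0.0, 0.4, 0.2]
grip_width: 0.939
```

Run:
```python
from h import *
np.set_printoptions(precision=3,suppress=True)
s=ctrl.sense();print(s["time_s"],s["eef_pos"],s["joints"],s["force"]);print(yaw())
for n in ["wrist","scene","side"]:
    P=params(n); np.savez(f"{n}1.npz",K=P[0],T=P[1]); cv2.imwrite(f"pics/{n}1.png",eyes.capture(n))
```

```text
2.15 [584.867 259.959 178.307] [ 0.236  0.593  1.156 -0.     1.393 -1.254] [-0.006  0.364  0.242]
[[-0.997  0.081 -0.001]
 [ 0.081  0.997 -0.   ]
 [ 0.001 -0.    -1.   ]]
```

View pics/wrist1.png

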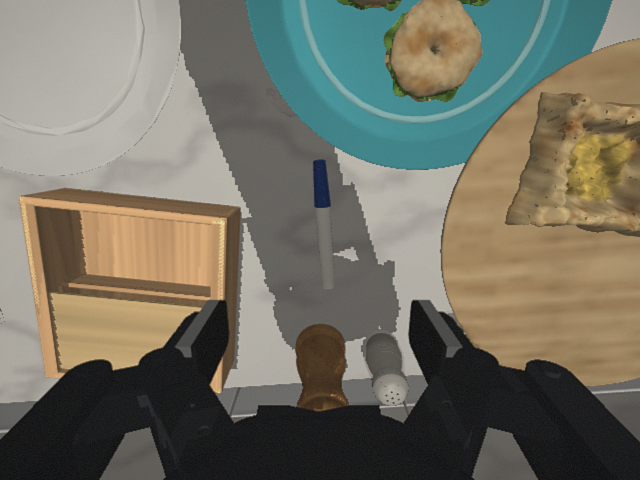

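The wrist view shows the pen from the cap end (320,160) to the tip (327,289), between the fingers, with the mill and salt beyond. I'll measure the pen with masks in three views.

Run:
```python
from h import *
np.set_printoptions(precision=1,suppress=True)
obs={}
win={"wrist":(295,150,345,300),"scene":(195,232,275,298),"side":(312,300,415,322)}
for n in win:
    z=np.load(n+"1.npz");P=(z["K"],z["T"]);im=cv2.imread(f"pics/{n}1.png")
    x0,y0,x1,y1=win[n];c=im[y0:y1,x0:x1];hsv=cv2.cvtColor(c,cv2.COLOR_BGR2HSV).astype(int)
    b=(hsv[...,1]>120)&(hsv[...,0]>105)&(hsv[...,0]<130)
    b=b.astype(np.uint8)
    k,l,st,ce=cv2.connectedComponentsWithStats(b); i=1+np.argmax(st[1:,4])
    ys,xs=np.where(l==i); pts=np.c_[xs+x0,ys+y0].astype(float)
    m=pts.mean(0);u,s,v=np.linalg.svd(pts-m,full_matrices=False);t=(pts-m)@v[0]
    print(n,len(pts),"blue cen",m,"ends",m+v[0]*t.min(),m+v[0]*t.max())
    obs[n]=(P,m,m+v[0]*t.min(),m+v[0]*t.max())
    cv2.imwrite(f"pics/pen_{n}.png",cv2.resize(c,None,fx=5 if n=="side" else 4,fy=5 if n=="side" else 4,interpolation=0))
print(tri([(obs[n][0],obs[n][1]) for n in obs]))
```

```text
wrist 594 blue cen [320.5 184.4] ends [318.7 160. ] [322.1 206.4]
scene 226 blue cen [216.4 279.4] ends [227.4 270.5] [204.3 289.2]
side 232 blue cen [393.6 311.5] ends [380.9 311.2] [408.  311.8]
(array([551.1, 264.4,   7.6]), [0.8348762204004073, 0.8053271491886306, 0.9755286230958251])
```

View pics/pen_wrist.png

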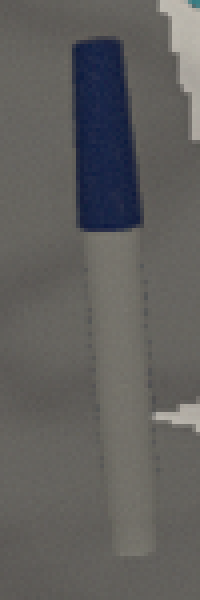

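View pics/pen_side.png

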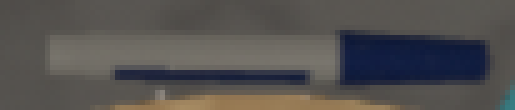

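Pen: centre height of 7.6 agrees with the 8 expected. The tip end in the wrist view is at about (328.5,288.5). Now the pen axis and the box rim from two wrist places.

Run:
```python
from h import *
np.set_printoptions(precision=1,suppress=True)
z=np.load("wrist1.npz");W=(z["K"],z["T"]);z=np.load("side1.npz");D=(z["K"],z["T"])
a=plane(W,(319.8,160),8);b=plane(W,(328.5,288.5),8);print("wrist",a,b,(a+b)/2,np.linalg.norm(a-b),np.degrees(np.arctan2(b[1]-a[1],b[0]-a[0])))
a=plane(D,(312+489/5,300+58/5),8);b=plane(D,(312+48/5,300+55/5),8);print("side",a,b,(a+b)/2)
im=cv2.imread("pics/wrist1.png");cv2.imwrite("pics/boxw1.png",cv2.resize(im[180:400,0:260],None,fx=3,fy=2.7)) 
im=cv2.imread("pics/wrist0.png");cv2.imwrite("pics/boxw0.png",cv2.resize(im[0:270,320:600],None,fx=2.2,fy=2.2))
```

```text
wrist [528.1 266.3   8. ] [665.1 264.8   8. ] [596.6 265.6   8. ] 137.08077705434172 -0.5882846159756433
side [525.3 264.5   8. ] [660.8 265.9   8. ] [593.  265.2   8. ]
```

View pics/boxw1.png

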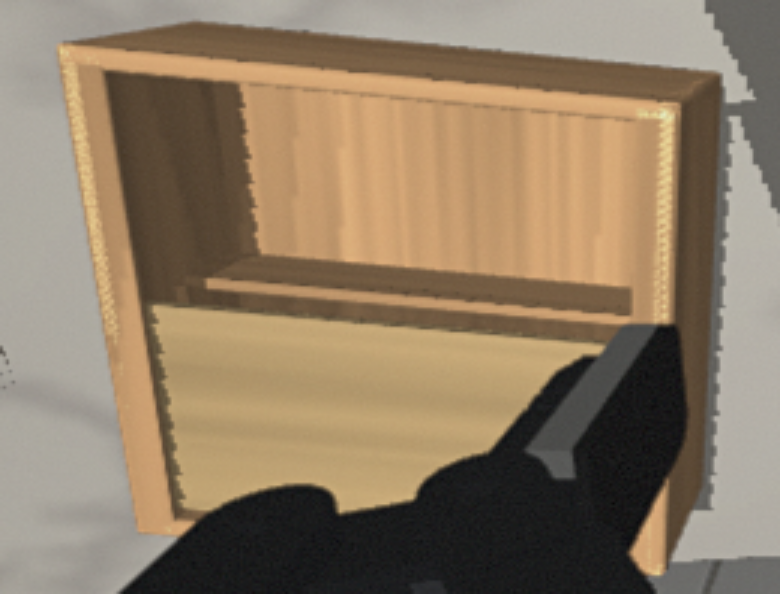

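View pics/boxw0.png

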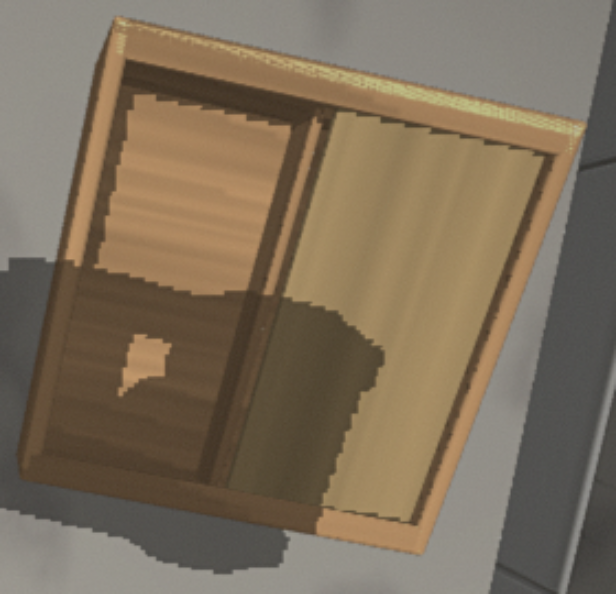

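Run:
```python
from h import *
np.set_printoptions(precision=1,suppress=True)
z=np.load("wrist1.npz");W1=(z["K"],z["T"])
W0=(z["K"],np.array([[1.0, 0.0, -0.001, -524.62], [0.0, -0.957, 0.292, -37.876], [-0.001, -0.292, -0.957, 380.252], [0,0,0,1.]]))
c0={"FL":(372.3,8.5),"RL":(585,57),"RR":(512.7,251),"FR":(331.4,216.5)}
c1={"FL":(226.7,218),"RR":(46.7,377.4),"FR":(20.5,196.6)}
w0={k:plane(W0,v,56) for k,v in c0.items()};w1={k:plane(W1,v,56) for k,v in c1.items()}
for k in c0: print(k,w0[k],w1.get(k), tri([(W0,c0[k]),(W1,c1[k])]) if k in c1 else "")
loc={"FL":(-94,90),"RL":(94,90),"RR":(94,-90),"FR":(-94,-90)}
A=np.array([loc[k] for w in (w0,w1) for k in w],float);B=np.array([w[k][:2] for w in (w0,w1) for k in w])
ma,mb=A.mean(0),B.mean(0);H=(A-ma).T@(B-mb);U,s,Vt=np.linalg.svd(H);R=Vt.T@U.T;t=mb-R@ma
print("origin",t,"yaw",np.arctan2(R[1,0],R[0,0]),"scale",s.sum()/((A-ma)**2).sum());print((A@R.T+t)-B)
for p in [(-44.5,0),(42.5,0)]: print(p,R@p+t)
```

```text
FL [568.9 178.8  56. ] [568.4 180.6  56. ] (array([569.1, 179.8,  53.1]), [0.1618113767116356, 0.16181137671159923])
RL [751.  143.3  56. ] None 
RR [719. -30.  56.] [718.8 -30.2  56. ] (array([718.7, -29.9,  56.3]), [0.07107934976250654, 0.07107934976249834])
FR [537.4   5.1  56. ] [535.3   6.1  56. ] (array([536.4,   4.7,  54.4]), [1.0183913043735093, 1.018391304373542])
origin [644.   74.9] yaw -0.18877543038011446 scale 0.9869541390479027
[[-0.3  2.1]
 [ 2.2  2.4]
 [ 0.5 -1.1]
 [-2.6 -1. ]
 [ 0.2  0.4]
 [ 0.6 -0.9]
 [-0.5 -2. ]]
(-44.5, 0) [600.3  83.3]
(42.5, 0) [685.7  67. ]
```

>>> {"op": "move_arm", "data": {
  "deltas": [
    [0, 0, 0, 0, 0, -4.7],
    [-0.9, 0.5, 2.0, 0, 0, 0],
    [0, 0, 2.5, 0, 0, 0],
    [0, 0, 2.5, 0, 0, 0],
    [0, 0, 2.5, 0, 0, 0],
    [0, 0, 2.5, 0, 0, 0],
    [0, 0, 2.0, 0, 0, 0],
    [0, 0, 1.5, 0, 0, 0],
    [0, 0, 1.0, 0, 0, 0],
    [0, 0, 0.5, 0, 0, 0]
  ]
}}

```text
time_s: 3.3
eef_pos: [593.9, 264.9, 8.0]
ee_rot: [-0.0, 0.003, 1.0, -0.0]
force: [-0.0, -0.0, -0.6]
grip_width: 0.936
```

Run:
```python
from h import *
cv2.imwrite("pics/wrist2.png",eyes.capture("wrist"))
```

```text
(no output)
```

View pics/wrist2.png

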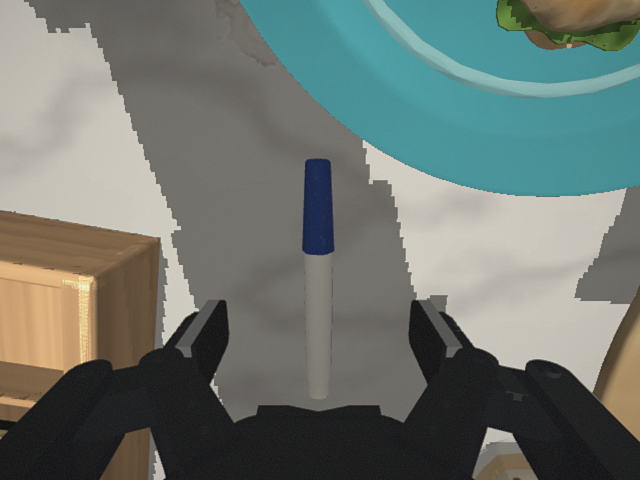

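The pen is centred between the fingers, at columns 305–333. I'll close on it.

>>> {"op": "move_arm", "data": {
  "deltas": [
    [0, 0, 0.1, 0, 0, 0],
    [0, 0, 0, 0, 0, 0],
    [0, 0, 0, 0, 0, 0],
    [0, 0, 0, 0, 0, 0],
    [0, 0, 0, 0, 0, 0],
    [0, 0, 0, 0, 0, 0],
    [0, 0, 0, 0, 0, 0],
    [0, 0, 0, 0, 0, 0],
    [0, 0, 0, 0, 0, 0],
    [0, 0, 0, 0, 0, 0]
  ],
  "grip": 0.5,
  "newtons": 30
}}

```text
time_s: 4.35
eef_pos: [594.0, 264.9, 7.7]
ee_rot: [-0.0, 0.003, 1.0, -0.0]
force: [0.1, -0.1, -0.7]
grip_width: 0.064
```

>>> {"op": "move_arm", "data": {
  "deltas": [
    [0, 0, 0, 0, 0, 0],
    [0, 0, -0.2, 0, 0, 0],
    [0, 0, -0.5, 0, 0, 0],
    [0, 0, -1, 0, 0, 0],
    [0, 0, -1.5, 0, 0, 0],
    [0, 0, -2, 0, 0, 0],
    [0, 0, -2, 0, 0, 0],
    [0, 0, -2, 0, 0, 0],
    [0, 0, -2, 0, 0, 0],
    [0, 0, -1, 0, 0, 0]
  ]
}}

```text
time_s: 5.35
eef_pos: [594.8, 265.1, 133.0]
ee_rot: [0.002, 0.003, 1.0, 0.0]
force: [-0.7, -0.1, 0.9]
grip_width: 0.058
```

Run:
```python
from h import *
print(ctrl.sense()["grip_width"])
cv2.imwrite("pics/wrist3.png",eyes.capture("wrist"))
```

```text
0.058489125862995914
```

View pics/wrist3.png

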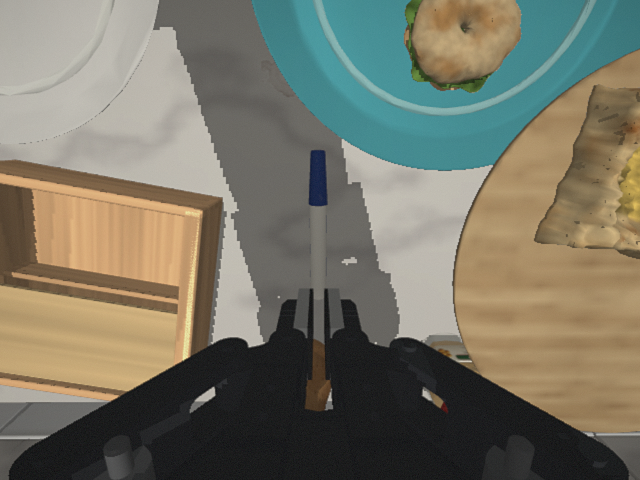

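The fingers shut to the 5 mm I asked for. The pen is still on the table: its cap is only 57 px long here, against 95 px when close. My descent stopped at z = 7.7, too high on the round pen. I'll re-measure it and go lower.

Run:
```python
from h import *
np.set_printoptions(precision=2,suppress=True)
def blue(n,w,tag):
    P=params(n);im=eyes.capture(n);cv2.imwrite(f"pics/{tag}.png",im)
    hsv=cv2.cvtColor(im,cv2.COLOR_BGR2HSV).astype(int)
    b=((hsv[...,1]>120)&(hsv[...,0]>105)&(hsv[...,0]<130)&(hsv[...,2]>30)).astype(np.uint8)
    x0,y0,x1,y1=w;m=np.zeros_like(b);m[y0:y1,x0:x1]=1;b*=m
    k,l,st,ce=cv2.connectedComponentsWithStats(b);i=1+np.argmax(st[1:,4])
    p=np.argwhere(l==i)[:,::-1].astype(float);c=p.mean(0);v=np.linalg.svd(p-c,full_matrices=False)[2][0];t=(p-c)@v
    return P,c,c+v*t.min(),c+v*t.max()
W=blue("wrist",(290,140,350,220),"w4");S=blue("scene",(190,225,285,300),"s4");D=blue("side",(340,290,430,330),"d4")
print(ctrl.sense()["eef_pos"])
print("cap tri",tri([(o[0],o[1]) for o in (W,S,D)]),tri([(o[0],o[1]) for o in (S,D)]))
print("cap ends wrist",plane(W[0],W[2],8),plane(W[0],W[3],8))
print(W[1],S[1],D[1])
im=cv2.imread("pics/d4.png");cv2.imwrite("pics/d4c.png",cv2.resize(im[290:330,300:430],None,fx=6,fy=6,interpolation=0))
```

```text
[593.74 264.86 129.21]
cap tri (array([551.05, 264.46,   7.76]), [0.8677295695876437, 0.7152145522914795, 1.0325032059727093]) (array([550.45, 263.78,   7.73]), [0.6328708107136586, 0.6328708107135383])
cap ends wrist [528.27 265.13   8.  ] [574.01 264.87   8.  ]
[317.27 178.32] [216.32 279.33] [393.66 311.45]
```

View pics/d4c.png

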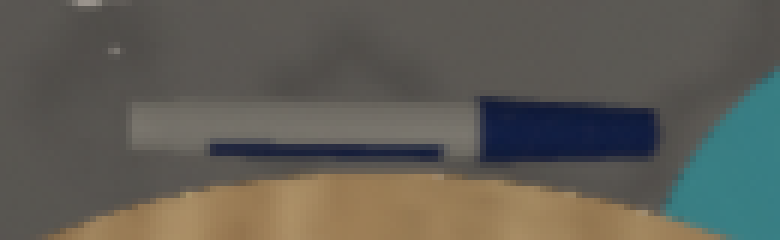

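>>> {"op": "move_arm", "data": {
  "deltas": [
    [0, 0, 0, 0, 0, 0],
    [0, 0, 0, 0, 0, 0],
    [0, 0, 1, 0, 0, 0],
    [0, 0, 2, 0, 0, 0],
    [0, 0, 2, 0, 0, 0],
    [0, 0, 2, 0, 0, 0],
    [0, 0, 2, 0, 0, 0],
    [0, 0, 2, 0, 0, 0],
    [0, 0, 1, 0, 0, 0],
    [0, 0, 0.4, 0, 0, 0]
  ],
  "grip": 5.0
}}

```text
time_s: 6.55
eef_pos: [593.4, 264.8, 4.2]
ee_rot: [-0.001, 0.003, 1.0, -0.0]
force: [1.0, 0.5, 0.2]
grip_width: 0.585
```

>>> {"op": "move_arm", "data": {
  "deltas": [
    [0, 0, 0.2, 0, 0, 0],
    [0, 0, 0.1, 0, 0, 0],
    [0, 0, 0.1, 0, 0, 0],
    [0, 0, 0, 0, 0, 0],
    [0, 0, 0, 0, 0, 0],
    [0, 0, 0, 0, 0, 0],
    [0, 0, 0, 0, 0, 0],
    [0, 0, 0, 0, 0, 0],
    [0, 0, 0, 0, 0, 0],
    [0, 0, 0, 0, 0, 0]
  ]
}}

```text
time_s: 7.55
eef_pos: [594.0, 264.9, 1.7]
ee_rot: [-0.0, 0.003, 1.0, -0.0]
force: [0.5, -0.8, -0.1]
grip_width: 0.586
```

Run:
```python
from h import *
print(ctrl.sense()["eef_pos"],ctrl.sense()["force"])
cv2.imwrite("pics/wrist5.png",eyes.capture("wrist"))
```

```text
[593.99241909 264.93715274   1.66070417] [ 0.51760691 -0.75891039 -0.11246807]
```

View pics/wrist5.png

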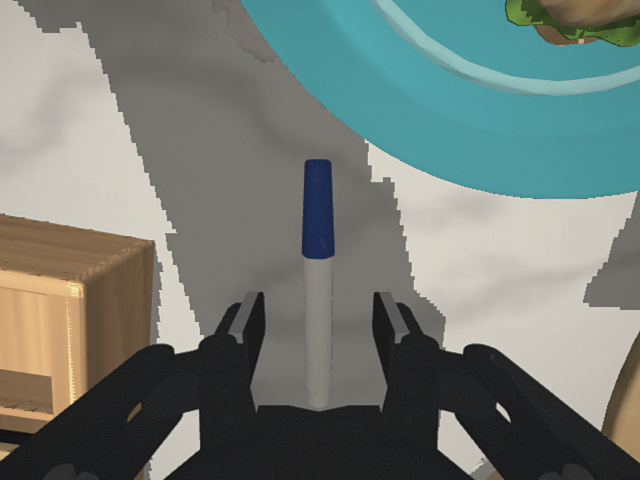

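>>> {"op": "move_arm", "data": {
  "deltas": [
    [0, 0, 0, 0, 0, 0],
    [0, 0, 0, 0, 0, 0],
    [0, 0, 0, 0, 0, 0],
    [0, 0, 0, 0, 0, 0],
    [0, 0, 0, 0, 0, 0],
    [0, 0, 0, 0, 0, 0],
    [0, 0, 0, 0, 0, 0],
    [0, 0, 0, 0, 0, 0],
    [0, 0, 0, 0, 0, 0],
    [0, 0, 0, 0, 0, 0]
  ],
  "grip": 0.5,
  "newtons": 30
}}

```text
time_s: 8.6
eef_pos: [594.0, 264.9, 1.7]
ee_rot: [0.0, 0.003, 1.0, 0.0]
force: [-0.0, -0.9, -0.0]
grip_width: 0.053
```

Run:
```python
from h import *
print(ctrl.sense()["eef_pos"],ctrl.sense()["force"])
cv2.imwrite("pics/wrist6.png",eyes.capture("wrist"))
```

```text
[594.03426034 264.92825315   1.70119245] [-0.02424258 -0.93816831 -0.03450885]
```

View pics/wrist6.png

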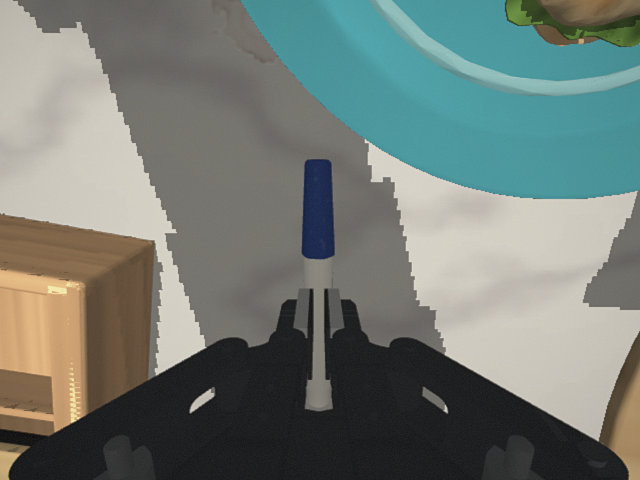

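Run:
```python
from h import *
np.set_printoptions(precision=1,suppress=True)
e=ctrl.sense()["eef_pos"]
for n in ("wrist","scene","side"):
    P=params(n);im=eyes.capture(n)
    for dz in (0,19): print(n,dz,proj(P,e+[0,0,dz]))
    if n=="scene": cv2.imwrite("pics/s7.png",cv2.resize(im[150:310,170:330],None,fx=3.7,fy=3.7,interpolation=cv2.INTER_CUBIC))
    if n=="side": cv2.imwrite("pics/d7.png",cv2.resize(im[220:340,280:430],None,fx=5,fy=5,interpolation=cv2.INTER_CUBIC))
    if n=="wrist": cv2.imwrite("pics/w7.png",cv2.resize(im[270:420,260:380],None,fx=4,fy=4,interpolation=cv2.INTER_CUBIC))
```

```text
wrist 0 [317.9 285.6]
wrist 19 [317.8 301.7]
scene 0 [233.7 267.7]
scene 19 [232.8 256.9]
side 0 [364.8 314.2]
side 19 [365.5 305. ]
```

View pics/s7.png

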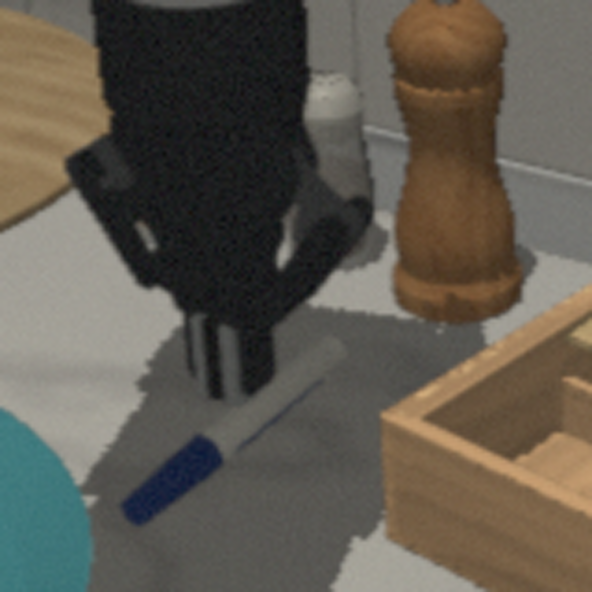

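View pics/d7.png

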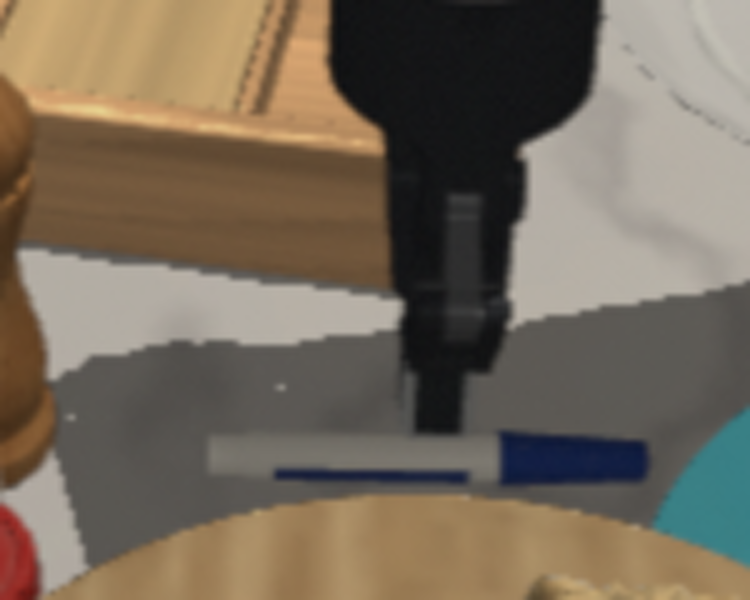

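View pics/w7.png

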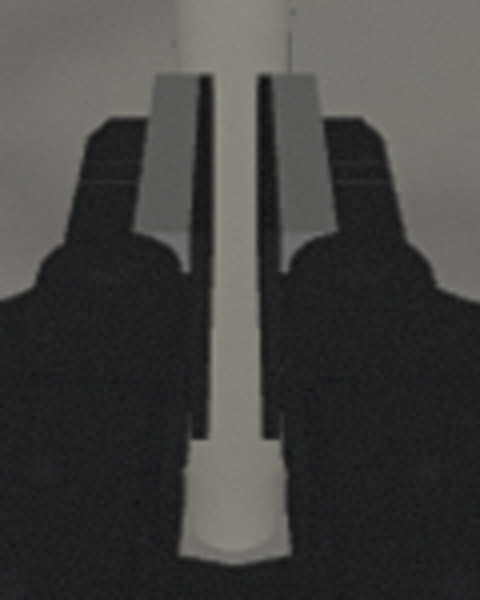

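The side and scene views agree. The closed fingertips end about 16 mm above where the reported TCP is: the tip is at side row 306 and scene row 258, while z = 19 projects to 305 and 257. So the fingers shut just above the pen. This disagrees with the tool description, and I'll trust the images. I'll open and go about 13 mm lower, watching the force.

>>> {"op": "move_arm", "data": {
  "deltas": [
    [0, 0, 0, 0, 0, 0],
    [0, 0, 0, 0, 0, 0],
    [0, 0, 0, 0, 0, 0],
    [0, 0, 0.2, 0, 0, 0],
    [0, 0, 0.2, 0, 0, 0],
    [0, 0, 0.2, 0, 0, 0],
    [0, 0, 0.2, 0, 0, 0],
    [0, 0, 0.1, 0, 0, 0],
    [0, 0, 0.1, 0, 0, 0],
    [0, 0, 0, 0, 0, 0]
  ],
  "grip": 4.0
}}

```text
time_s: 9.8
eef_pos: [594.0, 264.9, -8.4]
ee_rot: [-0.0, 0.003, 1.0, -0.0]
force: [-0.2, -0.5, 0.9]
grip_width: 0.472
```

Run:
```python
from h import *
np.set_printoptions(precision=1,suppress=True)
e=ctrl.sense()["eef_pos"];print(e,ctrl.sense()["force"])
for n in ("scene","side"):
    P=params(n);im=eyes.capture(n)
    for dz in (0,19): print(n,dz,proj(P,e+[0,0,dz]))
    if n=="scene": cv2.imwrite("pics/s8.png",cv2.resize(im[150:310,170:330],None,fx=3.7,fy=3.7,interpolation=cv2.INTER_CUBIC))
    if n=="side": cv2.imwrite("pics/d8.png",cv2.resize(im[220:340,280:430],None,fx=5,fy=5,interpolation=cv2.INTER_CUBIC))
```

```text
[594.  264.9  -8.4] [-0.2 -0.5  0.9]
scene 0 [234.2 273.5]
scene 19 [233.3 262.7]
side 0 [364.5 319. ]
side 19 [365.2 309.9]
```

View pics/d8.png

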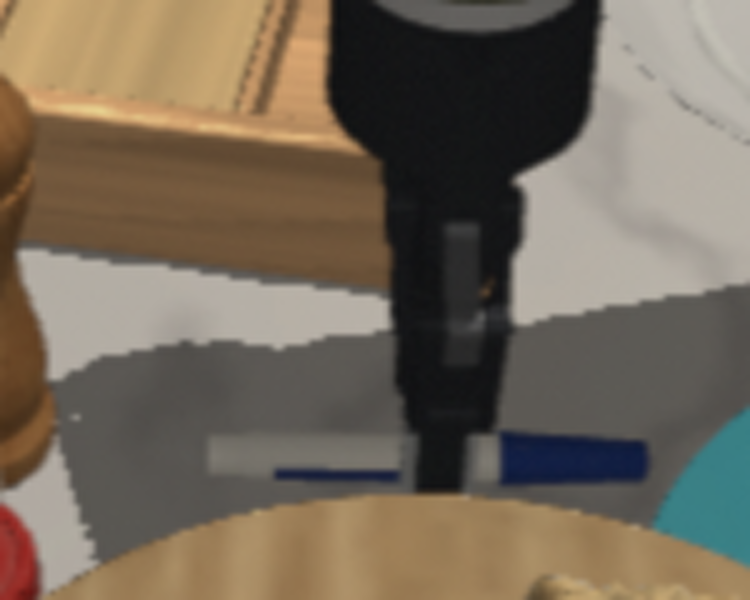

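View pics/s8.png

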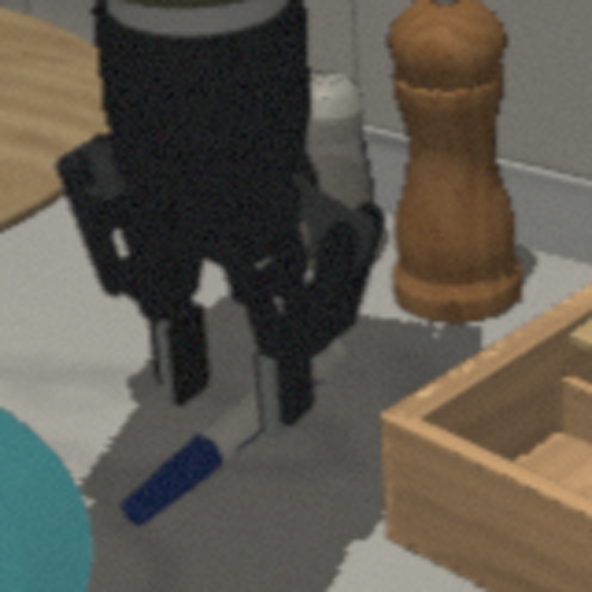

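Run:
```python
from h import *
np.set_printoptions(precision=1,suppress=True)
S=params("scene")
for y in (239,291):
  for z in (0,4,8,12,16): print(y,z,proj(S,[583,y,z]),proj(S,[605,y,z]))
```

```text
239 0 [244.1 277.2] [252.7 269.7]
239 4 [243.9 275. ] [252.5 267.4]
239 8 [243.8 272.6] [252.4 265.1]
239 12 [243.6 270.3] [252.2 262.9]
239 16 [243.4 268. ] [252.1 260.6]
291 0 [215.  267.7] [223.9 260.5]
291 4 [214.7 265.4] [223.7 258.3]
291 8 [214.5 263.1] [223.5 256. ]
291 12 [214.2 260.9] [223.2 253.8]
291 16 [214.  258.6] [223.  251.5]
```

>>> {"op": "move_arm", "data": {
  "deltas": [
    [0, 0, 0.1, 0, 0, 0],
    [0, 0, 0.1, 0, 0, 0],
    [0, 0, 0.1, 0, 0, 0],
    [0, 0, 0.1, 0, 0, 0],
    [0, 0, 0, 0, 0, 0],
    [0, 0, 0, 0, 0, 0],
    [0, 0, 0, 0, 0, 0],
    [0, 0, 0, 0, 0, 0],
    [0, 0, 0, 0, 0, 0],
    [0, 0, 0, 0, 0, 0]
  ],
  "grip": 2.5
}}

```text
time_s: 10.9
eef_pos: [594.0, 265.0, -12.3]
ee_rot: [-0.0, 0.003, 1.0, 0.0]
force: [-0.0, 0.3, -0.4]
grip_width: 0.292
```

>>> {"op": "move_arm", "data": {
  "deltas": [
    [0, 0, 0, 0, 0, 0],
    [0, 0, 0, 0, 0, 0],
    [0, 0, 0, 0, 0, 0],
    [0, 0, 0, 0, 0, 0],
    [0, 0, 0, 0, 0, 0],
    [0, 0, 0, 0, 0, 0],
    [0, 0, 0, 0, 0, 0],
    [0, 0, 0, 0, 0, 0],
    [0, 0, 0, 0, 0, 0],
    [0, 0, 0, 0, 0, 0]
  ],
  "grip": 0.5,
  "newtons": 30
}}

```text
time_s: 11.9
eef_pos: [594.2, 265.3, -11.3]
ee_rot: [0.0, 0.003, 1.0, 0.0]
force: [-3.5, -0.1, 7.1]
grip_width: 0.116
```

>>> {"op": "move_arm", "data": {
  "deltas": [
    [0, 0, -0.1, 0, 0, 0],
    [0, 0, -0.3, 0, 0, 0],
    [0, 0, -0.5, 0, 0, 0],
    [0, 0, -1, 0, 0, 0],
    [0, 0, -1.5, 0, 0, 0],
    [0, 0, -2, 0, 0, 0],
    [0, 0, -2, 0, 0, 0],
    [0, 0, -2, 0, 0, 0],
    [0, 0, -2, 0, 0, 0],
    [0, 0, -1, 0, 0, 0]
  ]
}}

```text
time_s: 12.9
eef_pos: [594.7, 265.2, 114.7]
ee_rot: [0.002, 0.003, 1.0, 0.0]
force: [0.6, -1.1, -0.4]
grip_width: 0.059
```

Run:
```python
from h import *
s=ctrl.sense();print(s["grip_width"],s["eef_pos"])
for n in ("wrist","side"): cv2.imwrite(f"pics/{n}9.png",eyes.capture(n))
```

```text
0.05879984479311709 [594.7490495  265.19077001 114.65305526]
```

View pics/wrist9.png

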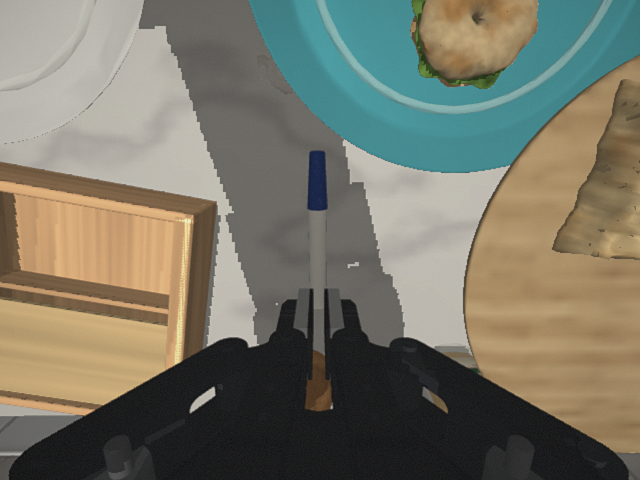

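View pics/side9.png

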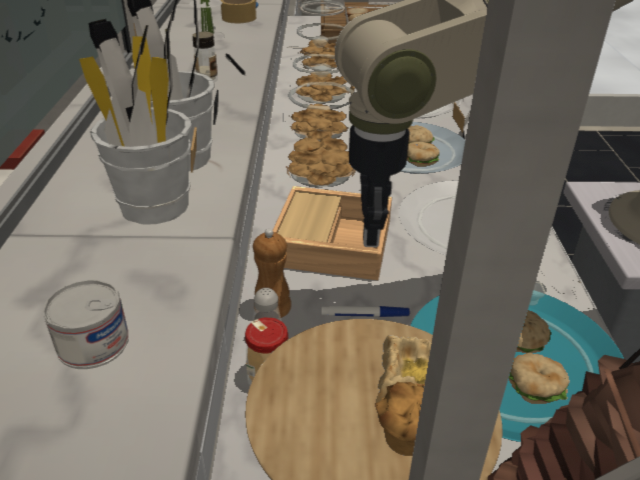

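The pen slipped out again: fingers fully shut, pen still on the table. I need the true tip position, so I'll triangulate it from scene and side with the closed gripper in the air.

Run:
```python
from h import *
np.set_printoptions(precision=1,suppress=True)
e=ctrl.sense()["eef_pos"];print(e)
for n,dz in (("scene",0),("side",0)):
    P=params(n);im=eyes.capture(n);u,v=proj(P,e+[0,0,15]).astype(int);print(n,u,v,proj(P,e),proj(P,e+[0,0,20]))
    c=im[v-50:v+50,u-60:u+60];cv2.imwrite(f"pics/{n}10.png",cv2.resize(c,None,fx=6,fy=6,interpolation=cv2.INTER_CUBIC));print("origin",u-60,v-50)
```

```text
[594.7 265.1 113.6]
scene 226 189 [227.8 199.6] [226.7 186.4]
origin 166 139
side 369 248 [368.7 256.5] [369.6 245.3]
origin 309 198
```

View pics/scene10.png

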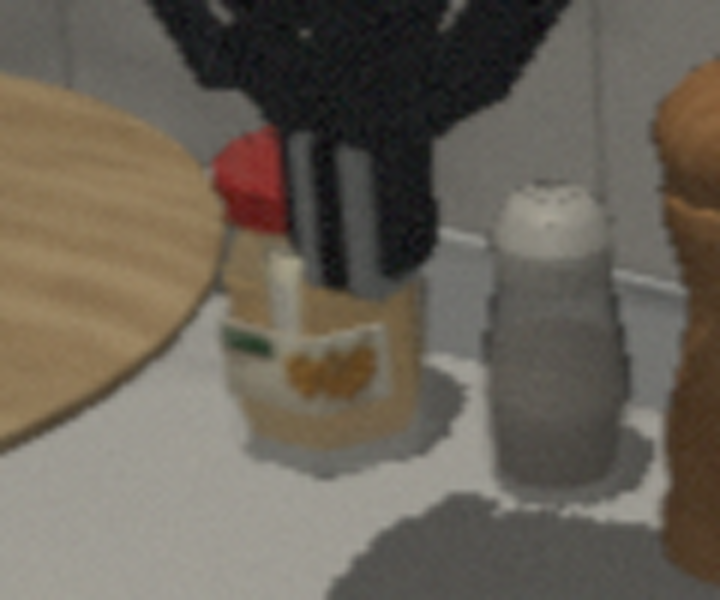

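View pics/side10.png

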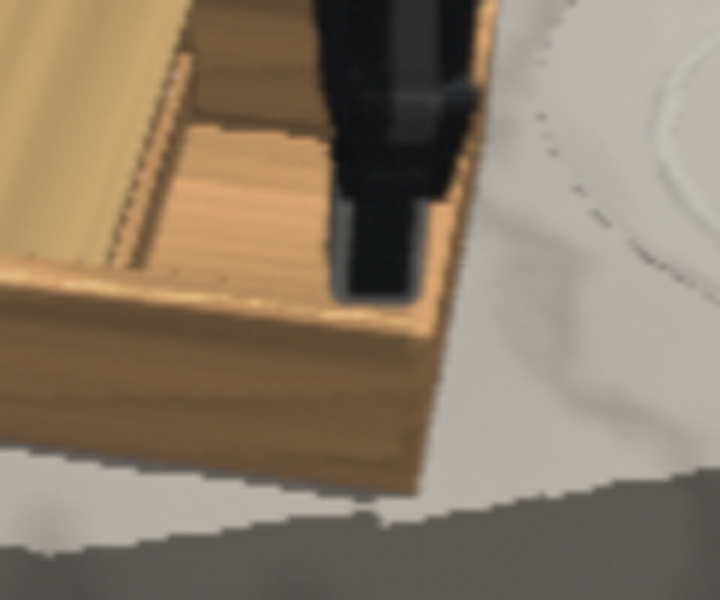

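The closed tips triangulate to 15–20 mm above the reported TCP. They were therefore only about at the pen's equator. I'll go down again in small steps, using force to find the table.

>>> {"op": "move_arm", "data": {
  "deltas": [
    [0, 0, 0, 0, 0, 0],
    [0, 0, 1, 0, 0, 0],
    [0, 0, 2, 0, 0, 0],
    [0, 0, 2, 0, 0, 0],
    [0, 0, 2, 0, 0, 0],
    [0, 0, 2, 0, 0, 0],
    [0, 0, 2, 0, 0, 0],
    [0, 0, 1, 0, 0, 0],
    [0, 0, 0.5, 0, 0, 0],
    [0, 0, 0.2, 0, 0, 0]
  ],
  "grip": 2.5
}}

```text
time_s: 14.1
eef_pos: [594.0, 264.9, -15.6]
ee_rot: [-0.0, 0.003, 1.0, -0.0]
force: [-0.0, -0.3, -0.1]
grip_width: 0.294
```

>>> {"op": "move_arm", "data": {
  "deltas": [
    [0, 0, 0.1, 0, 0, 0],
    [0, 0, 0.1, 0, 0, 0],
    [0, 0, 0, 0, 0, 0],
    [0, 0, 0.1, 0, 0, 0],
    [0, 0, 0, 0, 0, 0],
    [0, 0, 0.1, 0, 0, 0],
    [0, 0, 0, 0, 0, 0],
    [0, 0, 0, 0, 0, 0],
    [0, 0, 0, 0, 0, 0],
    [0, 0, 0, 0, 0, 0]
  ]
}}

```text
time_s: 15.1
eef_pos: [594.0, 265.0, -19.3]
ee_rot: [-0.0, 0.003, 1.0, 0.0]
force: [-0.1, -0.7, -0.3]
grip_width: 0.292
```

>>> {"op": "move_arm", "data": {
  "deltas": [
    [0, 0, 0.1, 0, 0, 0],
    [0, 0, 0, 0, 0, 0],
    [0, 0, 0.1, 0, 0, 0],
    [0, 0, 0, 0, 0, 0],
    [0, 0, 0, 0, 0, 0],
    [0, 0, 0, 0, 0, 0],
    [0, 0, 0, 0, 0, 0],
    [0, 0, 0, 0, 0, 0],
    [0, 0, 0, 0, 0, 0],
    [0, 0, 0, 0, 0, 0]
  ]
}}

```text
time_s: 16.1
eef_pos: [594.1, 264.9, -21.3]
ee_rot: [0.0, 0.003, 1.0, 0.0]
force: [0.1, 0.2, -0.9]
grip_width: 0.291
```

Run:
```python
from h import *
e=ctrl.sense()["eef_pos"];print(e,ctrl.sense()["force"])
im=eyes.capture("scene");cv2.imwrite("pics/s11.png",cv2.resize(im[200:300,180:300],None,fx=6,fy=6,interpolation=cv2.INTER_CUBIC))
```

```text
[594.06020335 264.92077615 -21.29095106] [ 0.14625448  0.23434154 -0.87629039]
```

View pics/s11.png

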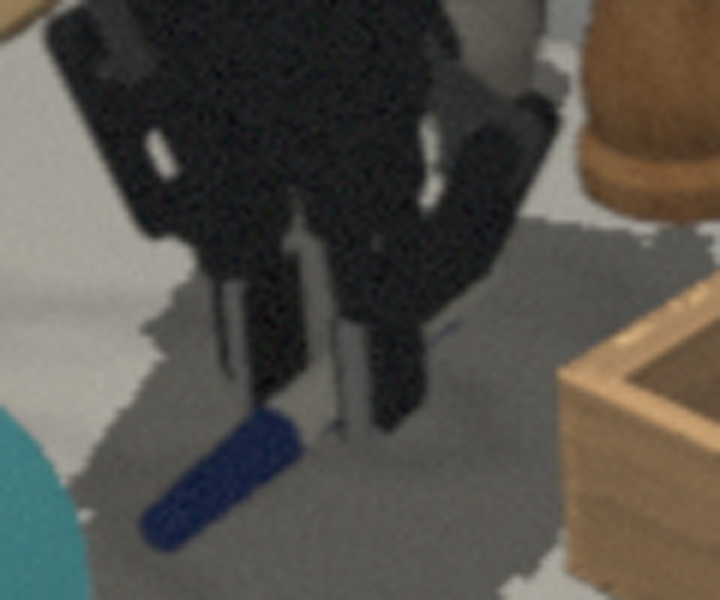

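The fingers straddle the barrel with the tips close to the table. Closing now.

>>> {"op": "move_arm", "data": {
  "deltas": [
    [0, 0, 0, 0, 0, 0],
    [0, 0, 0, 0, 0, 0],
    [0, 0, 0, 0, 0, 0],
    [0, 0, 0, 0, 0, 0],
    [0, 0, 0, 0, 0, 0],
    [0, 0, 0, 0, 0, 0],
    [0, 0, 0, 0, 0, 0],
    [0, 0, 0, 0, 0, 0],
    [0, 0, 0, 0, 0, 0],
    [0, 0, 0, 0, 0, 0]
  ],
  "grip": 0.5,
  "newtons": 30
}}

```text
time_s: 17.15
eef_pos: [594.1, 265.0, -21.2]
ee_rot: [0.0, 0.003, 1.0, 0.0]
force: [-1.4, 0.2, 3.2]
grip_width: 0.17
```

>>> {"op": "move_arm", "data": {
  "deltas": [
    [0, 0, -0.2, 0, 0, 0],
    [0, 0, -0.5, 0, 0, 0],
    [0, 0, -1, 0, 0, 0],
    [0, 0, -1.5, 0, 0, 0],
    [0, 0, -1.5, 0, 0, 0],
    [0, 0, -1.5, 0, 0, 0],
    [0, 0, -1.5, 0, 0, 0],
    [0, 0, -1.5, 0, 0, 0],
    [0, 0, -1.5, 0, 0, 0],
    [0, 0, -1.0, 0, 0, 0]
  ]
}}

```text
time_s: 18.15
eef_pos: [594.4, 265.0, 97.5]
ee_rot: [0.001, 0.003, 1.0, 0.0]
force: [-0.1, 0.4, -0.7]
grip_width: 0.167
```

Run:
```python
from h import *
cv2.imwrite("pics/w12.png",eyes.capture("wrist"))
im=eyes.capture("scene");cv2.imwrite("pics/s12.png",im[100:320,100:400])
```

```text
(no output)
```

View pics/w12.png

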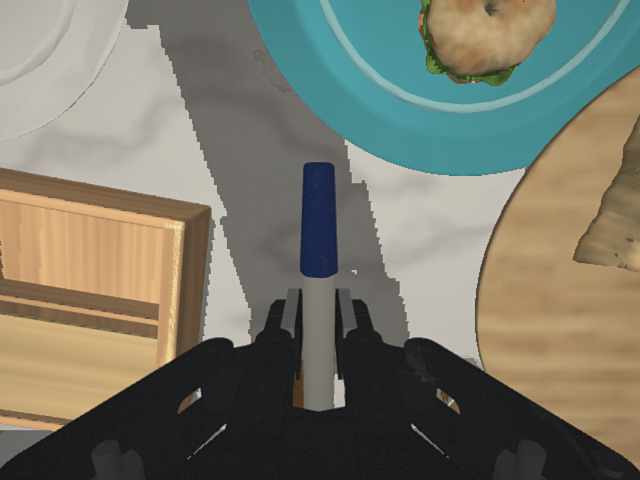

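View pics/s12.png

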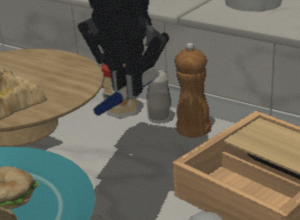

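The pen is held: it lifts with the hand and the opening reads 14 mm. Its underside is about 21 mm above the reported TCP. Next: turn about 101° and carry it over the front bay.

>>> {"op": "move_arm", "data": {
  "deltas": [
    [0, 0, 0, 0, 0, 8.4],
    [0, 0, 0, 0, 0, 8.4],
    [0, 0, 0, 0, 0, 8.4],
    [0, 0, 0, 0, 0, 8.4],
    [0, 0, 0, 0, 0, 8.4],
    [0, 0, 0, 0, 0, 8.4],
    [0, 0, 0, 0, 0, 8.4],
    [0, 0, 0, 0, 0, 8.4],
    [0, 0, 0, 0, 0, 8.4],
    [0, 0, 0, 0, 0, 8.4]
  ]
}}

```text
time_s: 19.25
eef_pos: [593.6, 264.8, 94.8]
ee_rot: [-0.0, 0.673, 0.739, -0.001]
force: [0.1, -0.3, -0.2]
grip_width: 0.164
```

>>> {"op": "move_arm", "data": {
  "deltas": [
    [0, 0, 0, 0, 0, 8.4],
    [0, 0, 0, 0, 0, 8.4],
    [-2.2, 0.5, 0, 0, 0, 0],
    [-2.2, 0.5, 0, 0, 0, 0],
    [-2.2, 0.5, 0, 0, 0, 0],
    [-2.2, 0.5, 0, 0, 0, 0],
    [-2.2, 0.5, 0, 0, 0, 0],
    [-2.2, 0.5, 0, 0, 0, 0],
    [-2.2, 0.5, 0, 0, 0, 0],
    [-2.2, 0.5, 0, 0, 0, 0]
  ]
}}

```text
time_s: 20.25
eef_pos: [598.9, 83.6, 94.9]
ee_rot: [-0.001, 0.772, 0.635, -0.001]
force: [0.1, 0.5, -0.9]
grip_width: 0.169
```

Run:
```python
from h import *
np.set_printoptions(precision=3,suppress=True)
s=ctrl.sense();print(s["eef_pos"],s["grip_width"],s["joints"]);print(yaw())
p=s["eef_pos"][:2]-[644,74.9];c,sn=np.cos(.189),np.sin(.189)
print("box xy",p@[c,-sn],p@[sn,c])
for n in ("wrist","scene"):cv2.imwrite(f"pics/{n}13.png",eyes.capture(n))
```

```text
[598.938  83.625  94.908] 0.16858956468241348 [-0.055  0.59   1.387 -0.     1.165  0.139]
[[ 0.192  0.981 -0.002]
 [ 0.981 -0.192  0.   ]
 [-0.    -0.001 -1.   ]]
box xy -45.89865438615311 0.10358055595285992
```

View pics/wrist13.png

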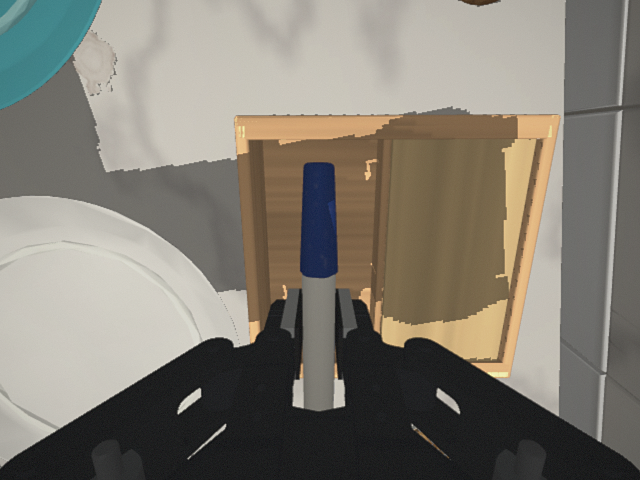

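View pics/scene13.png

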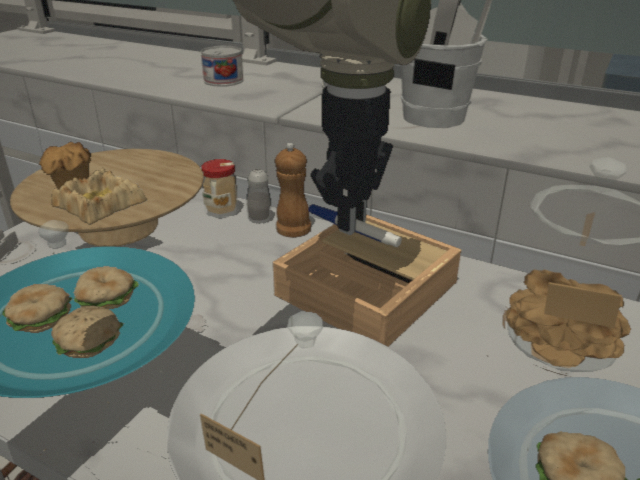

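Aligned: tool at box x −46, y 0, with the pen parallel to the bay. In the wrist view it lies at column 318, between the bay walls at 262 and 375. Lowering.

>>> {"op": "move_arm", "data": {
  "deltas": [
    [0, 0, 1, 0, 0, 0],
    [0, 0, 1.5, 0, 0, 0],
    [0, 0, 1.5, 0, 0, 0],
    [0, 0, 1.5, 0, 0, 0],
    [0, 0, 1.5, 0, 0, 0],
    [0, 0, 1, 0, 0, 0],
    [0, 0, 0.7, 0, 0, 0],
    [0, 0, 0.4, 0, 0, 0],
    [0, 0, 0.2, 0, 0, 0],
    [0, 0, 0.1, 0, 0, 0]
  ]
}}

```text
time_s: 21.35
eef_pos: [599.6, 84.5, 1.9]
ee_rot: [0.0, 0.772, 0.635, 0.0]
force: [-1.2, 1.0, -0.1]
grip_width: 0.166
```

Run:
```python
from h import *
s=ctrl.sense();print(s["eef_pos"],s["force"])
im=eyes.capture("scene");cv2.imwrite(f"pics/s14.png",cv2.resize(im[150:360,250:480],None,fx=2.8,fy=2.8,interpolation=cv2.INTER_CUBIC))
im=eyes.capture("side");cv2.imwrite(f"pics/d14.png",cv2.resize(im[130:300,250:420],None,fx=3.5,fy=3.5,interpolation=cv2.INTER_CUBIC))
```

```text
[599.60209326  84.54373026   1.90103551] [-1.16977505  1.01644991 -0.11970149]
```

View pics/s14.png

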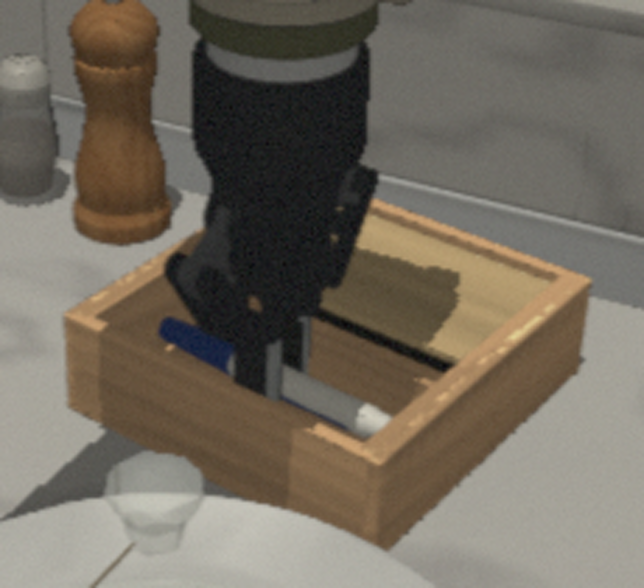

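View pics/d14.png

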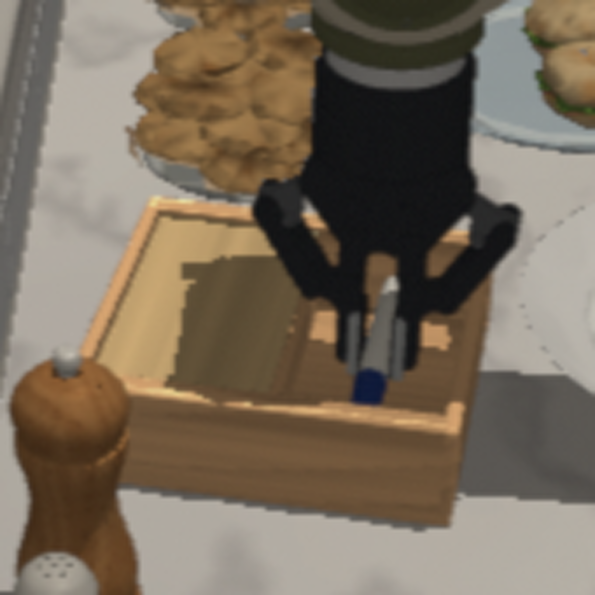

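>>> {"op": "move_arm", "data": {
  "deltas": [
    [0, 0, 0.2, 0, 0, 0],
    [0, 0, 0.2, 0, 0, 0],
    [0, 0, 0.2, 0, 0, 0],
    [0, 0, 0.2, 0, 0, 0],
    [0, 0, 0.1, 0, 0, 0],
    [0, 0, 0, 0, 0, 0],
    [0, 0, 0, 0, 0, 0],
    [0, 0, 0, 0, 0, 0],
    [0, 0, 0, 0, 0, 0],
    [0, 0, 0, 0, 0, 0]
  ]
}}

```text
time_s: 22.45
eef_pos: [599.5, 84.5, -7.2]
ee_rot: [0.0, 0.772, 0.635, 0.0]
force: [0.6, -0.4, 0.4]
grip_width: 0.169
```

>>> {"op": "move_arm", "data": {
  "deltas": [
    [0, 0, 0.1, 0, 0, 0],
    [0, 0, 0.1, 0, 0, 0],
    [0, 0, 0.1, 0, 0, 0],
    [0, 0, 0.1, 0, 0, 0],
    [0, 0, 0.1, 0, 0, 0],
    [0, 0, 0.1, 0, 0, 0],
    [0, 0, 0, 0, 0, 0],
    [0, 0, 0, 0, 0, 0],
    [0, 0, 0, 0, 0, 0],
    [0, 0, 0, 0, 0, 0]
  ]
}}

```text
time_s: 23.45
eef_pos: [599.4, 84.5, -13.2]
ee_rot: [0.0, 0.772, 0.635, 0.0]
force: [0.0, -0.3, -1.0]
grip_width: 0.17
```

Run:
```python
from h import *
s=ctrl.sense();print(s["eef_pos"],s["force"])
im=eyes.capture("scene");cv2.imwrite(f"pics/s15.png",cv2.resize(im[150:360,250:480],None,fx=2.8,fy=2.8,interpolation=cv2.INTER_CUBIC))
im=eyes.capture("side");cv2.imwrite(f"pics/d15.png",cv2.resize(im[130:300,250:420],None,fx=3.5,fy=3.5,interpolation=cv2.INTER_CUBIC))
```

```text
[599.44751975  84.50263714 -13.24462343] [ 0.03752218 -0.27106203 -1.00175903]
```

View pics/d15.png

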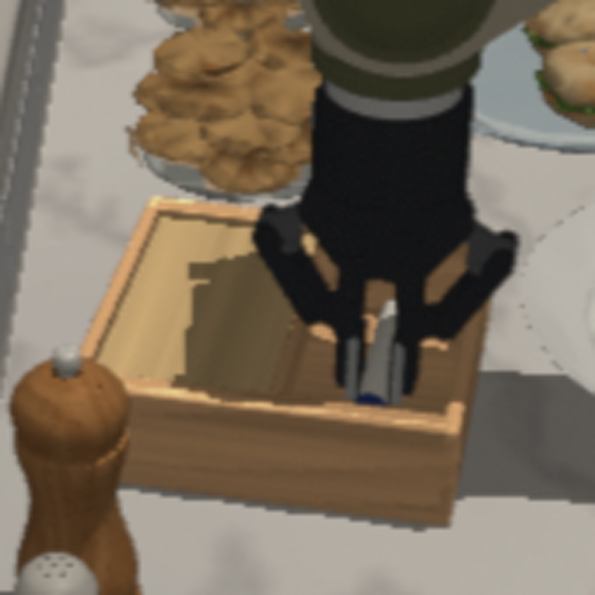

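The pen is well inside the bay with no contact. Open a little, then lift.

>>> {"op": "move_arm", "data": {
  "deltas": [
    [0, 0, 0, 0, 0, 0],
    [0, 0, 0, 0, 0, 0],
    [0, 0, 0, 0, 0, 0],
    [0, 0, 0, 0, 0, 0],
    [0, 0, 0, 0, 0, 0],
    [0, 0, -0.5, 0, 0, 0],
    [0, 0, -1, 0, 0, 0],
    [0, 0, -1.5, 0, 0, 0],
    [0, 0, -1.5, 0, 0, 0],
    [0, 0, -1.5, 0, 0, 0]
  ],
  "grip": 2.8
}}

```text
time_s: 24.55
eef_pos: [599.6, 84.6, 48.5]
ee_rot: [0.0, 0.772, 0.635, 0.0]
force: [-0.4, -0.2, 0.8]
grip_width: 0.326
```

>>> {"op": "move_arm", "data": {
  "deltas": [
    [0, 0, -1.5, 0, 0, 0],
    [0, 0, -1.5, 0, 0, 0],
    [0, 0, -1.5, 0, 0, 0],
    [0, 0, -1.5, 0, 0, 0],
    [0, 0, 0, 0, 0, 0],
    [0, 0, 0, 0, 0, 0],
    [0, 0, 0, 0, 0, 0],
    [0, 0, 0, 0, 0, 0],
    [0, 0, 0, 0, 0, 0],
    [0, 0, 0, 0, 0, 0]
  ],
  "grip": 0
}}

```text
time_s: 25.55
eef_pos: [599.3, 84.5, 106.4]
ee_rot: [-0.0, 0.772, 0.635, -0.0]
force: [0.2, 1.0, 0.2]
grip_width: 0.003
```

Run:
```python
from h import *
s=ctrl.sense();print(s["eef_pos"],s["force"],s["grip_width"])
np.savez("wrist16.npz",K=params("wrist")[0],T=params("wrist")[1])
cv2.imwrite("pics/wrist16.png",eyes.capture("wrist"))
im=eyes.capture("scene");cv2.imwrite(f"pics/s16.png",im)
im=eyes.capture("side");cv2.imwrite(f"pics/d16.png",im)
```

```text
[599.26655872  84.5304308  106.36770379] [0.19157427 0.98540538 0.21500432] 0.0026851892339385544
```

View pics/wrist16.png

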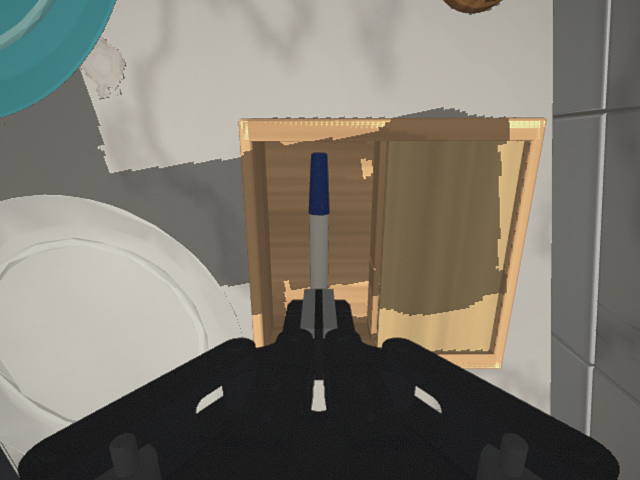

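View pics/s16.png

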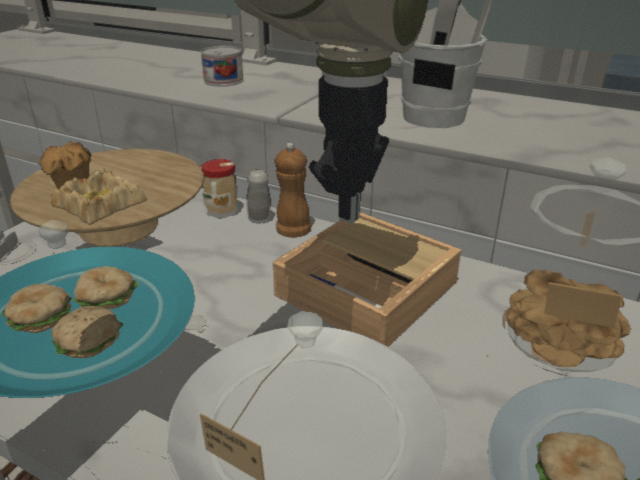

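The pen lies in the front bay, let go, with the lid still back (cap in wrist view at (318,153)–(318,215), between the walls). Now over the lid with fingers shut.

>>> {"op": "move_arm", "data": {
  "deltas": [
    [0, 0.5, 0, 0, 0, 0],
    [0, 1.3, 0, 0, 0, 0],
    [0, 1.5, 0, 0, 0, 0],
    [0, 1.5, 0.5, 0, 0, 0],
    [0, 1.5, 1.0, 0, 0, 0],
    [0, 1.5, 1.0, 0, 0, 0],
    [0, 1.2, 1.0, 0, 0, 0],
    [0, 0, 1.0, 0, 0, 0],
    [0, 0, 0.5, 0, 0, 0],
    [0, 0, 0.2, 0, 0, 0]
  ]
}}

```text
time_s: 26.7
eef_pos: [687.1, 67.4, 54.1]
ee_rot: [-0.0, 0.772, 0.635, -0.0]
force: [-0.4, 0.1, 0.3]
grip_width: 0.001
```

Run:
```python
from h import *
np.set_printoptions(precision=1,suppress=True)
s=ctrl.sense();e=s["eef_pos"];print(e,s["force"],s["grip_width"])
for n in ("scene","side"):
    P=params(n);im=eyes.capture(n);u,v=proj(P,e+[0,0,10]).astype(int);print(n,"org",u-60,v-50)
    for dz in (0,10,15,20,25): print(dz,proj(P,e+[0,0,dz]))
    cv2.imwrite(f"pics/{n}17.png",cv2.resize(im[v-50:v+50,u-60:u+60],None,fx=6,fy=6,interpolation=cv2.INTER_CUBIC))
```

```text
[687.1  67.4  54.1] [-0.4  0.1  0.3] 0.0007054226441178142
scene org 325 185
0 [385.1 241.4]
10 [385.5 235.2]
15 [385.7 232.1]
20 [386. 229.]
25 [386.2 225.9]
side org 247 159
0 [307.1 214.7]
10 [307.1 209.9]
15 [307.1 207.5]
20 [307.2 205.1]
25 [307.2 202.7]
```

View pics/scene17.png

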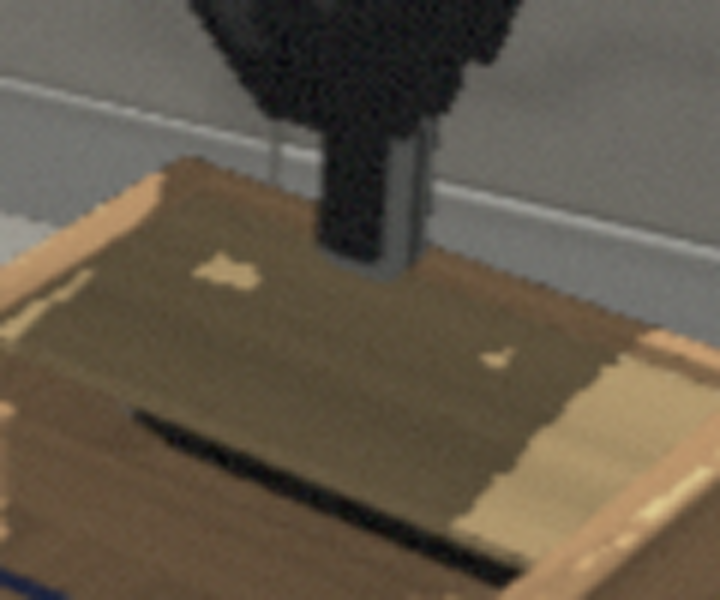

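View pics/side17.png

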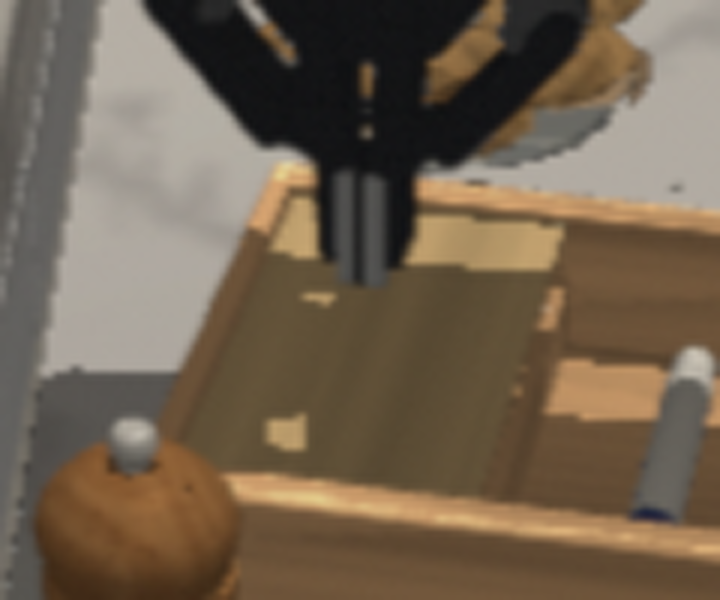

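The tips are about 18 mm above the reported TCP in both views (scene row 230, side row 206), so about 72 mm above the table. Come down to about 55, then feel in 2 mm steps.

>>> {"op": "move_arm", "data": {
  "deltas": [
    [0, 0, 0.3, 0, 0, 0],
    [0, 0, 0.4, 0, 0, 0],
    [0, 0, 0.4, 0, 0, 0],
    [0, 0, 0.3, 0, 0, 0],
    [0, 0, 0.2, 0, 0, 0],
    [0, 0, 0.1, 0, 0, 0],
    [0, 0, 0, 0, 0, 0],
    [0, 0, 0, 0, 0, 0],
    [0, 0, 0, 0, 0, 0],
    [0, 0, 0, 0, 0, 0]
  ]
}}

```text
time_s: 27.8
eef_pos: [687.8, 67.2, 37.8]
ee_rot: [0.0, 0.772, 0.635, 0.0]
force: [-0.4, -0.3, 0.4]
grip_width: -0.001
```

>>> {"op": "move_arm", "data": {
  "deltas": [
    [0, 0, 0.05, 0, 0, 0],
    [0, 0, 0.05, 0, 0, 0],
    [0, 0, 0.05, 0, 0, 0],
    [0, 0, 0.05, 0, 0, 0],
    [0, 0, 0, 0, 0, 0],
    [0, 0, 0, 0, 0, 0],
    [0, 0, 0, 0, 0, 0],
    [0, 0, 0, 0, 0, 0],
    [0, 0, 0, 0, 0, 0],
    [0, 0, 0, 0, 0, 0]
  ]
}}

```text
time_s: 28.8
eef_pos: [687.7, 67.2, 35.7]
ee_rot: [0.0, 0.772, 0.635, 0.0]
force: [-0.4, -0.1, -0.0]
grip_width: -0.001
```

>>> {"op": "move_arm", "data": {
  "deltas": [
    [0, 0, 0.05, 0, 0, 0],
    [0, 0, 0.05, 0, 0, 0],
    [0, 0, 0.05, 0, 0, 0],
    [0, 0, 0.05, 0, 0, 0],
    [0, 0, 0.05, 0, 0, 0],
    [0, 0, 0, 0, 0, 0],
    [0, 0, 0, 0, 0, 0],
    [0, 0, 0, 0, 0, 0],
    [0, 0, 0, 0, 0, 0],
    [0, 0, 0, 0, 0, 0]
  ]
}}

```text
time_s: 29.8
eef_pos: [687.7, 67.2, 33.2]
ee_rot: [0.0, 0.772, 0.635, 0.0]
force: [0.0, -0.1, 0.3]
grip_width: 0.001
```

Run:
```python
from h import *
np.set_printoptions(precision=1,suppress=True)
s=ctrl.sense();e=s["eef_pos"];print(e,s["force"])
for n in ("scene","side"):
    P=params(n);im=eyes.capture(n);u,v=proj(P,e+[0,0,18]).astype(int);print(n,"org",u-40,v-40)
    cv2.imwrite(f"pics/{n}18.png",cv2.resize(im[v-40:v+30,u-40:u+40],None,fx=8,fy=8,interpolation=cv2.INTER_CUBIC))
```

```text
[687.7  67.2  33.2] [ 0.  -0.1  0.3]
scene org 345 202
side org 266 176
```

View pics/scene18.png

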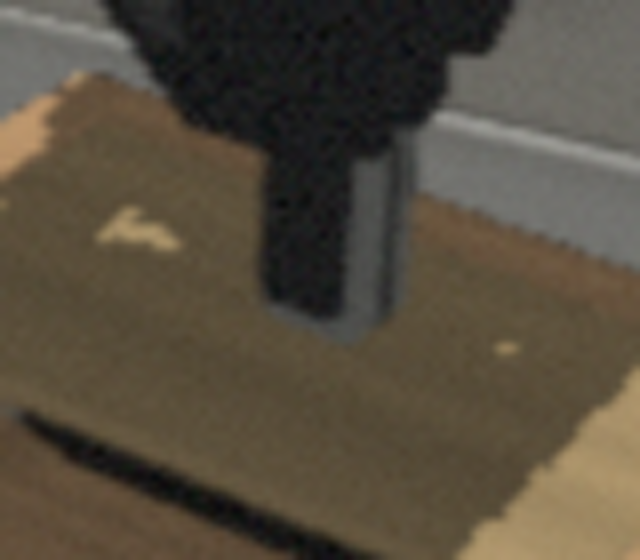

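View pics/side18.png

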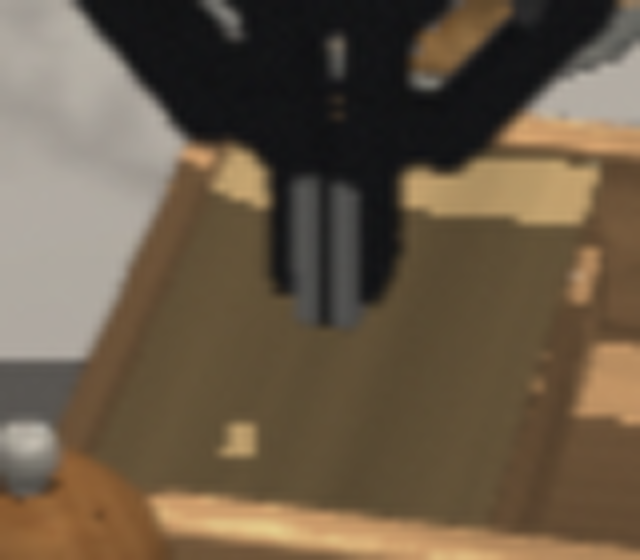

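>>> {"op": "move_arm", "data": {
  "deltas": [
    [0, 0, 0.05, 0, 0, 0],
    [0, 0, 0.05, 0, 0, 0],
    [0, 0, 0.05, 0, 0, 0],
    [0, 0, 0.05, 0, 0, 0],
    [0, 0, 0.05, 0, 0, 0],
    [0, 0, 0, 0, 0, 0],
    [0, 0, 0, 0, 0, 0],
    [0, 0, 0, 0, 0, 0],
    [0, 0, 0, 0, 0, 0],
    [0, 0, 0, 0, 0, 0]
  ]
}}

```text
time_s: 30.9
eef_pos: [687.7, 67.2, 30.7]
ee_rot: [0.0, 0.772, 0.635, -0.0]
force: [-0.2, -0.9, 0.5]
grip_width: 0.0
```

>>> {"op": "move_arm", "data": {
  "deltas": [
    [0, 0, 0.05, 0, 0, 0],
    [0, 0, 0.05, 0, 0, 0],
    [0, 0, 0.05, 0, 0, 0],
    [0, 0, 0.05, 0, 0, 0],
    [0, 0, 0.05, 0, 0, 0],
    [0, 0, 0, 0, 0, 0],
    [0, 0, 0, 0, 0, 0],
    [0, 0, 0, 0, 0, 0],
    [0, 0, 0, 0, 0, 0],
    [0, 0, 0, 0, 0, 0]
  ]
}}

```text
time_s: 31.9
eef_pos: [687.7, 67.2, 28.2]
ee_rot: [-0.0, 0.772, 0.635, 0.0]
force: [0.3, 0.2, 0.2]
grip_width: -0.001
```

>>> {"op": "move_arm", "data": {
  "deltas": [
    [0, 0, 0.05, 0, 0, 0],
    [0, 0, 0.05, 0, 0, 0],
    [0, 0, 0.05, 0, 0, 0],
    [0, 0, 0.05, 0, 0, 0],
    [0, 0, 0.05, 0, 0, 0],
    [0, 0, 0, 0, 0, 0],
    [0, 0, 0, 0, 0, 0],
    [0, 0, 0, 0, 0, 0],
    [0, 0, 0, 0, 0, 0],
    [0, 0, 0, 0, 0, 0]
  ]
}}

```text
time_s: 32.9
eef_pos: [687.9, 67.2, 27.1]
ee_rot: [0.0, 0.772, 0.635, 0.0]
force: [-4.3, 0.1, 9.9]
grip_width: -0.001
```

Contact: 9.9 N at TCP z = 27.1, right in the 8–14 N band. The lid top is therefore about 46 mm up. Draw slowly, following the fall of the grooves.

>>> {"op": "move_arm", "data": {
  "deltas": [
    [0, -0.1, 0.02, 0, 0, 0],
    [0, -0.1, 0, 0, 0, 0],
    [0, -0.2, 0.01, 0, 0, 0],
    [0, -0.2, 0.01, 0, 0, 0],
    [0, -0.2, 0.01, 0, 0, 0],
    [0, -0.2, 0.01, 0, 0, 0],
    [0, -0.2, 0.01, 0, 0, 0],
    [0, -0.2, 0.01, 0, 0, 0],
    [0, -0.2, 0.0, 0, 0, 0],
    [0, -0.2, 0.01, 0, 0, 0]
  ]
}}

```text
time_s: 33.9
eef_pos: [672.0, 70.3, 26.7]
ee_rot: [0.002, 0.772, 0.635, 0.002]
force: [3.8, -0.8, 7.3]
grip_width: 0.002
```

Run:
```python
from h import *
s=ctrl.sense();print(s["eef_pos"],s["force"])
im=eyes.capture("side");cv2.imwrite(f"pics/d19.png",cv2.resize(im[150:300,250:420],None,fx=4,fy=4,interpolation=cv2.INTER_CUBIC))
```

```text
[672.02540782  70.2762723   26.71560036] [ 3.80350281 -0.77925093  7.30284882]
```

View pics/d19.png

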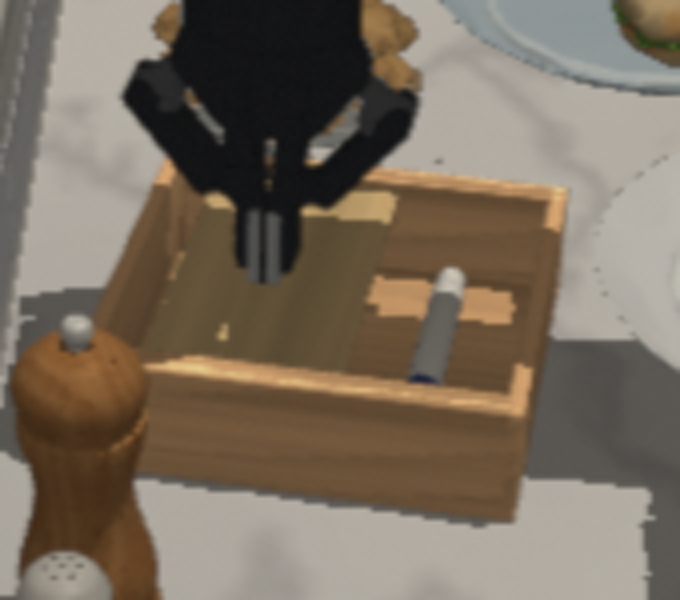

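The lid is being drawn (it already covers the divider). Press has dropped to 7.3 N, so I add a little and carry on.

>>> {"op": "move_arm", "data": {
  "deltas": [
    [0, -0.1, 0.05, 0, 0, 0],
    [0, -0.2, 0.03, 0, 0, 0],
    [0, -0.2, 0.02, 0, 0, 0],
    [0, -0.2, 0.01, 0, 0, 0],
    [0, -0.2, 0.01, 0, 0, 0],
    [0, -0.2, 0.01, 0, 0, 0],
    [0, -0.2, 0.01, 0, 0, 0],
    [0, -0.2, 0.01, 0, 0, 0],
    [0, -0.2, 0.01, 0, 0, 0],
    [0, -0.2, 0.01, 0, 0, 0]
  ]
}}

```text
time_s: 34.95
eef_pos: [653.9, 73.8, 25.7]
ee_rot: [0.003, 0.772, 0.635, 0.003]
force: [3.8, -1.2, 11.1]
grip_width: 0.001
```

>>> {"op": "move_arm", "data": {
  "deltas": [
    [0, -0.2, 0.01, 0, 0, 0],
    [0, -0.2, 0.01, 0, 0, 0],
    [0, -0.25, 0.01, 0, 0, 0],
    [0, -0.25, 0.01, 0, 0, 0],
    [0, -0.25, 0.01, 0, 0, 0],
    [0, -0.25, 0.01, 0, 0, 0],
    [0, -0.25, 0.01, 0, 0, 0],
    [0, -0.25, 0.01, 0, 0, 0],
    [0, -0.25, 0.01, 0, 0, 0],
    [0, -0.25, 0.01, 0, 0, 0]
  ]
}}

```text
time_s: 35.95
eef_pos: [630.5, 78.3, 24.8]
ee_rot: [0.003, 0.772, 0.635, 0.003]
force: [4.5, -2.0, 11.9]
grip_width: -0.001
```

Run:
```python
from h import *
s=ctrl.sense();print(s["eef_pos"],s["force"])
im=eyes.capture("side");cv2.imwrite(f"pics/d20.png",cv2.resize(im[150:300,250:420],None,fx=4,fy=4,interpolation=cv2.INTER_CUBIC))
```

```text
[630.50800609  78.31085204  24.76728092] [ 4.45493407 -1.97946158 11.94911988]
```

View pics/d20.png

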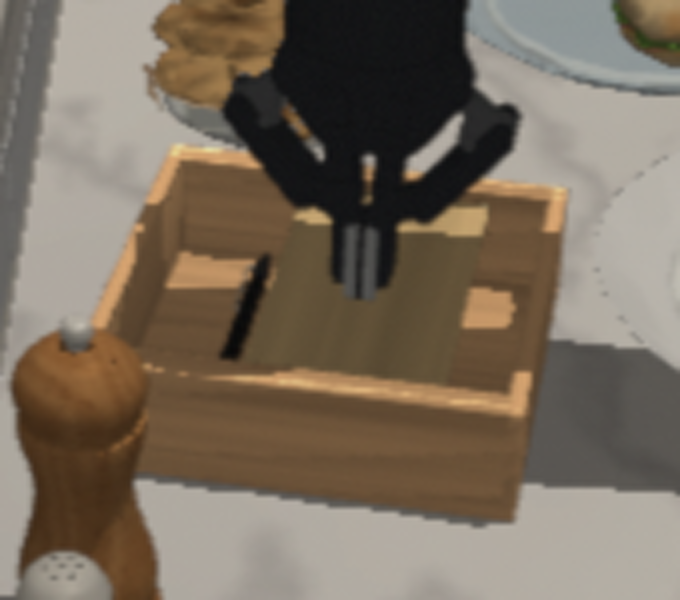

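The lid is well over halfway and follows the fingers, at about 12 N press. Continue.

>>> {"op": "move_arm", "data": {
  "deltas": [
    [0, -0.25, 0.01, 0, 0, 0],
    [0, -0.25, 0.01, 0, 0, 0],
    [0, -0.25, 0.01, 0, 0, 0],
    [0, -0.25, 0, 0, 0, 0],
    [0, -0.25, 0.01, 0, 0, 0],
    [0, -0.25, 0.01, 0, 0, 0],
    [0, -0.2, 0.01, 0, 0, 0],
    [0, -0.2, 0, 0, 0, 0],
    [0, -0.1, 0.01, 0, 0, 0],
    [0, -0.1, 0, 0, 0, 0]
  ]
}}

```text
time_s: 37.0
eef_pos: [609.9, 82.3, 24.0]
ee_rot: [0.003, 0.772, 0.635, 0.003]
force: [4.2, -3.2, 12.2]
grip_width: 0.001
```

>>> {"op": "move_arm", "data": {
  "deltas": [
    [0, -0.1, 0.01, 0, 0, 0],
    [0, -0.1, 0, 0, 0, 0],
    [0, -0.1, 0.01, 0, 0, 0],
    [0, -0.1, 0, 0, 0, 0],
    [0, -0.1, 0.01, 0, 0, 0],
    [0, -0.1, 0, 0, 0, 0],
    [0, -0.1, 0, 0, 0, 0],
    [0, -0.1, 0, 0, 0, 0],
    [0, -0.1, 0, 0, 0, 0],
    [0, 0, 0, 0, 0, 0]
  ]
}}

```text
time_s: 38.0
eef_pos: [602.2, 84.0, 23.9]
ee_rot: [0.004, 0.772, 0.635, 0.004]
force: [8.3, -3.1, 11.7]
grip_width: 0.002
```

Run:
```python
from h import *
s=ctrl.sense();print(s["eef_pos"],s["force"])
im=eyes.capture("side");cv2.imwrite(f"pics/d21.png",cv2.resize(im[150:300,250:420],None,fx=4,fy=4,interpolation=cv2.INTER_CUBIC))
```

```text
[602.17728959  83.96301263  23.944109  ] [ 8.25927463 -3.08772145 11.72511158]
```

View pics/d21.png

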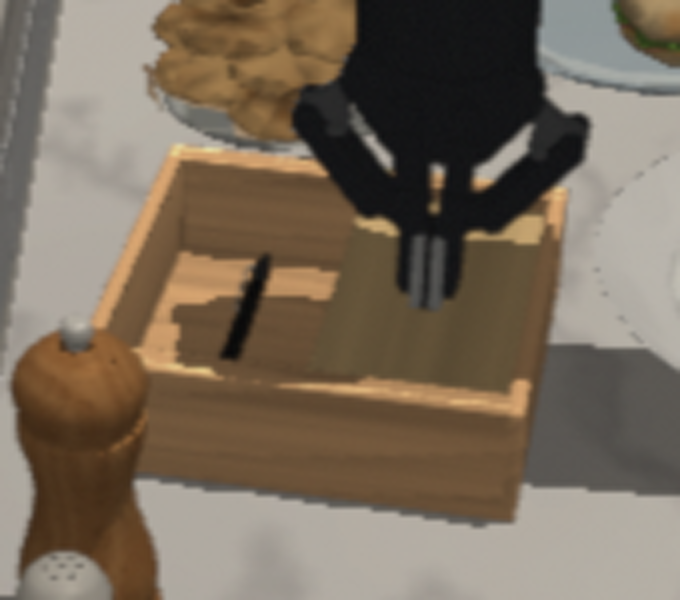

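The pull rose to 8.8 N, so the lid is against its stop after about 86 mm of travel. Lift off and look.

>>> {"op": "move_arm", "data": {
  "deltas": [
    [0, 0, -0.1, 0, 0, 0],
    [0, 0, -0.2, 0, 0, 0],
    [0, 0, -0.5, 0, 0, 0],
    [0, 0, -1, 0, 0, 0],
    [0, 0, -2, 0, 0, 0],
    [0, 0, -2, 0, 0, 0],
    [0, 0, -2, 0, 0, 0],
    [0, 0, -2, 0, 0, 0],
    [0, 0, -2, 0, 0, 0],
    [0, 0, -1, 0, 0, 0]
  ]
}}

```text
time_s: 39.05
eef_pos: [598.8, 84.8, 151.2]
ee_rot: [0.001, 0.772, 0.635, 0.001]
force: [0.5, -0.4, 0.0]
grip_width: -0.002
```

Run:
```python
from h import *
s=ctrl.sense();print(s["time_s"],s["eef_pos"],s["force"])
cv2.imwrite("pics/w22.png",eyes.capture("wrist"))
for n,(x0,x1,y0,y1) in {"side":(250,420,150,300),"scene":(250,480,190,350)}.items():
    im=eyes.capture(n)[y0:y1,x0:x1];cv2.imwrite(f"pics/{n}22.png",cv2.resize(im,None,fx=3.4,fy=3.4,interpolation=cv2.INTER_CUBIC))
```

```text
39.05 [598.79029617  84.80997511 151.23150618] [ 0.46414009 -0.3929973   0.00474086]
```

View pics/w22.png

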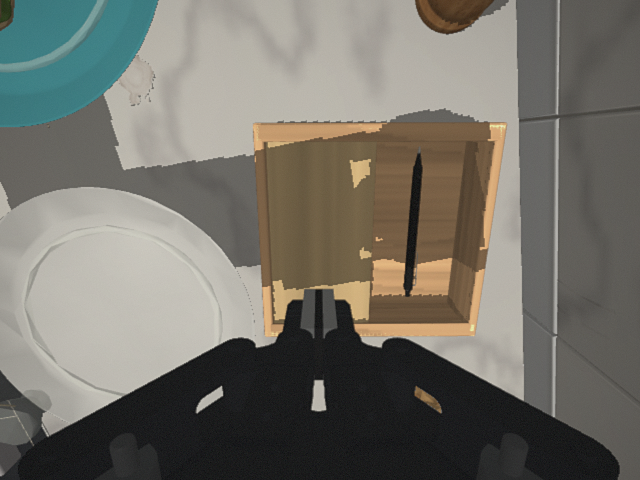

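View pics/side22.png

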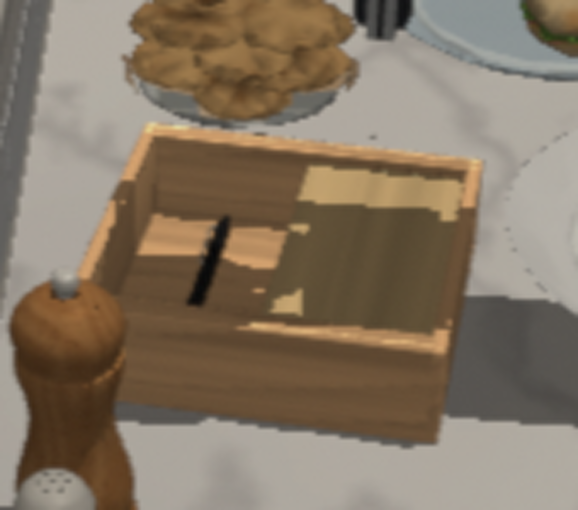

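View pics/scene22.png

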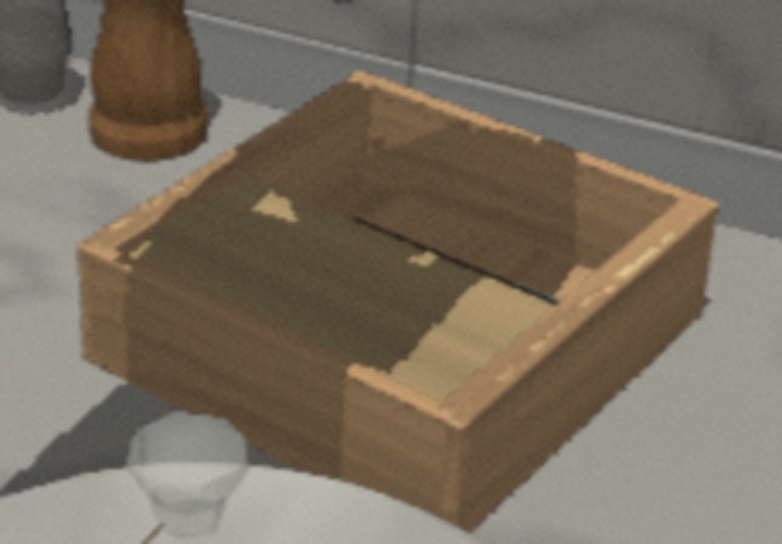

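Run:
```python
from h import *
np.set_printoptions(precision=1,suppress=True)
P=params("wrist");im=eyes.capture("wrist")
c,sn=np.cos(.189),np.sin(.189)
def bx(q,z):
    w=plane(P,q,z)[:2]-[644,74.9]; return np.array([w@[c,-sn],w@[sn,c]])
hsv=cv2.cvtColor(im,cv2.COLOR_BGR2HSV)
for r in (180,200,220,230): 
    g=im[r,245:400].astype(int); d=np.abs(np.diff(g.sum(1))); idx=np.argsort(d)[-8:]+245
    print(r,sorted((int(i),round(float(bx((i+.5,r),43)[0]),1),round(float(bx((i+.5,r),56)[0]),1)) for i in idx))
cv2.imwrite("pics/w23.png",cv2.resize(im[110:290,245:390],None,fx=4.0,fy=3.3,interpolation=cv2.INTER_CUBIC))
```

```text
180 [(265, -88.9, -86.9), (267, -87.3, -85.4), (276, -80.1, -78.5), (352, -19.0, -20.3), (353, -18.2, -19.6), (360, -12.6, -14.2), (361, -11.8, -13.4), (376, 0.3, -2.0)]
200 [(256, -97.1, -94.7), (257, -96.3, -93.9), (262, -92.2, -90.0), (265, -89.7, -87.7), (266, -88.9, -86.9), (268, -87.3, -85.3), (374, -0.6, -2.8), (375, 0.2, -2.0)]
220 [(257, -97.2, -94.8), (259, -95.6, -93.2), (266, -89.7, -87.7), (267, -88.9, -86.9), (268, -88.1, -86.1), (269, -87.3, -85.3), (373, -0.7, -2.9), (398, 20.1, 16.9)]
230 [(258, -96.9, -94.5), (259, -96.1, -93.7), (266, -90.2, -88.1), (267, -89.3, -87.3), (268, -88.5, -86.5), (269, -87.7, -85.7), (270, -86.8, -84.9), (374, 0.5, -1.8)]
```

View pics/w23.png

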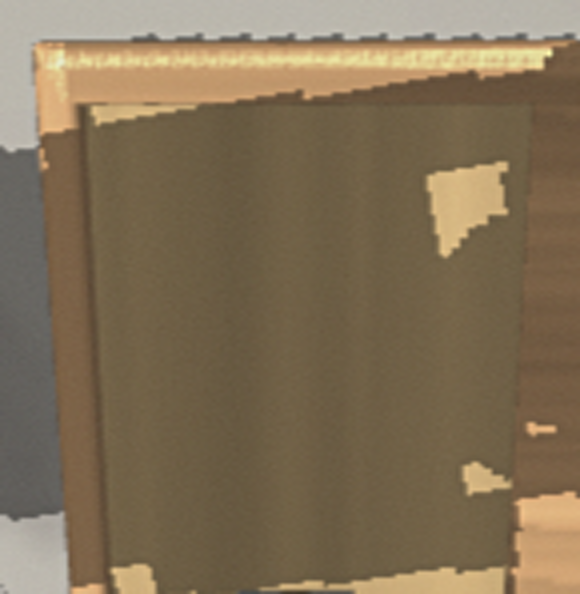

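The lid's rear edge measures −0.7 to +0.5 mm in box x, against −0.5 when shut, and its front edge meets the front wall. Handing in.

Run:
```python
from h import *
print(order.finish_job(), ctrl.sense()["time_s"])
```

```text
the job is handed in; nothing more can be done
the job is handed in; nothing more can be done
```

The chalk pen is in the front bay and the lid is drawn shut over it. I handed the job in just after 39 s on the clock.

**Pen:** I laid it in the middle of the front bay and let go while the lid was still back, and the pictures confirmed this. The shut lid hides it, so I did not see it again at the end.

**Lid:** I found the lid by touch at about 9.9 N and drew it about 86 mm. Press readings at the end of each move were 7–12 N. At the front stop the pull rose to about 8.8 N. In the last wrist view the lid's rear edge is at −0.7 to +0.5 mm in box x, where −0.5 is shut, and its front edge meets the wall.

**At hand-in:** The hand was well clear with about zero force. The salt shaker and pepper mill were never touched; I checked them by eye only and did not re-measure them.

**What failed or disagreed:**
- **Three failed grasps:** the fingers closed over the top of the pen twice without gripping it. The third time they slipped off it.
- **Fingertip position:** the pictures put the real fingertips about 18 mm above the reported TCP, although the text says the TCP is at the very end of the fingers. I allowed for this from the fourth grasp on. The lid's real height, about 46 mm, depends on that estimate.
- **Calibration:** the box rim measured about 1% small, and the pen came out 135.5–137 mm long against the stated 135. Both are within the stated calibration error.

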